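# Make the tabletop spit grill ready to carry out

### The job

Make the spit grill ready to carry out: with the locking pin push the arm of the drive's sprung take-up wheel round and drop the pin fully into the far hole, so that it holds the wheel back, and lay all the wood sticks centred on the fire tray log-cabin fashion: two to a layer with a gap of about two stick-widths, the first layer along the tray's slots, each next one crosswise on a full one (an odd last stick lies where one of a pair would). Only then unlock the gel bottle: press its child-resistant cap down, turn it anticlockwise past the catch and let it spring up, still on the bottle. Leave the pepper mill and the tub alone.

Things in the scene. Friction and masses are not known exactly. Their poses are not given: they have to be found in the camera images.
- drive_box: the spit drive's grey box, fixed to the worktop, 160 x 150 mm and 34 mm high, chain closed up inside it; origin at the centre of its underside, z up. On top it carries the sprung take-up wheel and, round the robot-facing side of the wheel, three holes in an arc
- wheel_axis (a point): on the wheel's upright axis, at the level of the box's top face (z = 34 mm over the worktop). The wheel's disc is 86 mm across and lies 3 to 11 mm above the top face, its hub reaches 22 mm above it
- take_up_wheel (a joint): turn of the wheel, rad: 0 at rest, grows anticlockwise from above, stop at 1.3. A spring drives it back to 0 (0.10 N m at 0, 0.25 N m at 1.1); it stays only where something holds it. Its one steel arm sticks out past the disc, 12 mm wide, out to 84 mm from the axis, 3 to 13 mm above the box's top face. Arm and holes sweep the robot-facing side
- wheel_arm (a point): on the top face of the wheel's arm, on its middle line, 70 mm from the axis (just as far out as the three holes); turns with the wheel, x axis pointing outwards along the arm
- hole_far (a point): mouth of the hole for the pin: of the three the farthest from the resting arm, reached last as the arm turns anticlockwise; centre of the mouth, in the box's top face. 15 mm wide, 26 mm deep, blind, 70 mm from the wheel axis, 0.90 rad round from the middle line of the resting arm. With the pin in it, behind the arm, the arm leans back on the shank, wheel at about 1.05 rad
- locking_pin: loose pin, 84 mm tall, 70 g: steel shank 12 mm thick, 50 mm long, tapered tip; above it a black grip 22 x 22 mm square, 34 mm tall. Origin at the tip, z up along the pin, x and y square to the grip. Starts upright in a fixed block 50 x 50 x 30 mm, tip 22 mm down in its 15 mm hole. Held by the grip, its shank can push the wheel's arm and then go straight down into the hole: one hand does both
- fire_tray: fixed flat slotted metal tray, 160 x 160 mm, 10 mm thick, no rim; origin at the centre of its underside, x and y along its sides (x along the slots), z up; its top is 10 mm above the origin
- cap_top (a point): centre of the top of the cap of the white gel bottle (61 mm wide, held fast in a fixed steel holder 70 x 70 mm), 122 mm above the worktop when not pressed; turns with the cap. The ribbed cap is round, 38 mm wide, 26 mm tall
- cap (a joint): turn of the cap, rad, growing anticlockwise from above; starts at 0 to 0.1. Unless pressed down a catch blocks it at about 0.15; pressed fully it turns on to its stop at 1.3 (friction 0.03 N m). From about 0.86 on it is past the catch: it springs up when let go and the catch then keeps it from turning back: unlocked
- cap_press (a joint): how far the cap is pressed down, m: 0 up, 0.006 fully down; a spring pushes it up with 4 N at the start and 9 N fully down. It must be down by more than 0.004 to pass the catch
- place_1a (a point): point fixed to the tray where the centre of a stick of layer 1 belongs (+y side); 20 mm above the tray's underside; sticks of this layer lie along the slots, 31 mm to each side of the tray's middle
- place_1b (a point): point fixed to the tray where the centre of a stick of layer 1 belongs (-y side); 20 mm above the tray's underside; sticks of this layer lie along the slots, 31 mm to each side of the tray's middle
- place_2a (a point): point fixed to the tray where the centre of a stick of layer 2 belongs (+x side); 40 mm above the tray's underside; sticks of this layer lie across the slots, 31 mm before and behind the tray's middle
- place_2b (a point): point fixed to the tray where the centre of a stick of layer 2 belongs (-x side); 40 mm above the tray's underside; sticks of this layer lie across the slots, 31 mm before and behind the tray's middle
- place_3a (a point): point fixed to the tray where the centre of a stick of layer 3 belongs (+y side); 60 mm above the tray's underside; sticks of this layer lie along the slots, right above layer 1
- place_3b (a point): point fixed to the tray where the centre of a stick of layer 3 belongs (-y side); 60 mm above the tray's underside; sticks of this layer lie along the slots, right above layer 1
- stick_1: loose pine stick, 110 x 20 x 20 mm, 30 g; origin at its centre, its own x axis along its length (y and z across; any side may be up). At the start the sticks lie apart from each other on the worktop left of the tray. 4 to 6 of the six are there
- stick_2: loose pine stick, 110 x 20 x 20 mm, 30 g; origin at its centre, its own x axis along its length (y and z across; any side may be up). At the start the sticks lie apart from each other on the worktop left of the tray. 4 to 6 of the six are there
- stick_3: loose pine stick, 110 x 20 x 20 mm, 30 g; origin at its centre, its own x axis along its length (y and z across; any side may be up). At the start the sticks lie apart from each other on the worktop left of the tray. 4 to 6 of the six are there
- stick_4: loose pine stick, 110 x 20 x 20 mm, 30 g; origin at its centre, its own x axis along its length (y and z across; any side may be up). At the start the sticks lie apart from each other on the worktop left of the tray. 4 to 6 of the six are there
- stick_5: loose pine stick, 110 x 20 x 20 mm, 30 g; origin at its centre, its own x axis along its length (y and z across; any side may be up). At the start the sticks lie apart from each other on the worktop left of the tray. 4 to 6 of the six are there
- stick_6: loose pine stick, 110 x 20 x 20 mm, 30 g; origin at its centre, its own x axis along its length (y and z across; any side may be up). At the start the sticks lie apart from each other on the worktop left of the tray. 4 to 6 of the six are there
- pepper_mill: bystander: grey-topped clear mill, 44 mm wide, 90 mm tall, standing; origin at the centre of its underside
- yoghurt_tub: bystander: tub 72 mm wide, 71 mm tall, standing; origin at the centre of its underside
Not all that is in view belongs to the job. What is shaped like the stick_2 but green or pink is not meant.

How it is judged:
On the way, in this order (a step that is already met when the one before it is completed fails the run):
1. the pin is down in the far hole holding the wheel back, let go of, and all the sticks lie crosswise on the tray (value of joint take_up_wheel above 0.92 rad and horizontal distance between locking_pin and hole_far below 0.006 m and z of locking_pin in the frame of hole_far below -0.02 m and angle between locking_pin's own z axis and vertical below 0.17 rad and contact force between the fingers and locking_pin below 0.1 N and ((angle between the x axis of stick_1 and the x axis of fire_tray, either way round below 0.2 rad and (distance between stick_1 and place_1a below 0.015 m or distance between stick_1 and place_1b below 0.015 m or distance between stick_1 and place_3a below 0.015 m or distance between stick_1 and place_3b below 0.015 m)) or (angle between the x axis of stick_1 and the y axis of fire_tray, either way round below 0.2 rad and (distance between stick_1 and place_2a below 0.015 m or distance between stick_1 and place_2b below 0.015 m))) and ((angle between the x axis of stick_2 and the x axis of fire_tray, either way round below 0.2 rad and (distance between stick_2 and place_1a below 0.015 m or distance between stick_2 and place_1b below 0.015 m or distance between stick_2 and place_3a below 0.015 m or distance between stick_2 and place_3b below 0.015 m)) or (angle between the x axis of stick_2 and the y axis of fire_tray, either way round below 0.2 rad and (distance between stick_2 and place_2a below 0.015 m or distance between stick_2 and place_2b below 0.015 m))) and ((angle between the x axis of stick_3 and the x axis of fire_tray, either way round below 0.2 rad and (distance between stick_3 and place_1a below 0.015 m or distance between stick_3 and place_1b below 0.015 m or distance between stick_3 and place_3a below 0.015 m or distance between stick_3 and place_3b below 0.015 m)) or (angle between the x axis of stick_3 and the y axis of fire_tray, either way round below 0.2 rad and (distance between stick_3 and place_2a below 0.015 m or distance between stick_3 and place_2b below 0.015 m))) and ((angle between the x axis of stick_4 and the x axis of fire_tray, either way round below 0.2 rad and (distance between stick_4 and place_1a below 0.015 m or distance between stick_4 and place_1b below 0.015 m or distance between stick_4 and place_3a below 0.015 m or distance between stick_4 and place_3b below 0.015 m)) or (angle between the x axis of stick_4 and the y axis of fire_tray, either way round below 0.2 rad and (distance between stick_4 and place_2a below 0.015 m or distance between stick_4 and place_2b below 0.015 m))) and ((angle between the x axis of stick_5 and the x axis of fire_tray, either way round below 0.2 rad and (distance between stick_5 and place_1a below 0.015 m or distance between stick_5 and place_1b below 0.015 m or distance between stick_5 and place_3a below 0.015 m or distance between stick_5 and place_3b below 0.015 m)) or (angle between the x axis of stick_5 and the y axis of fire_tray, either way round below 0.2 rad and (distance between stick_5 and place_2a below 0.015 m or distance between stick_5 and place_2b below 0.015 m))) and ((angle between the x axis of stick_6 and the x axis of fire_tray, either way round below 0.2 rad and (distance between stick_6 and place_1a below 0.015 m or distance between stick_6 and place_1b below 0.015 m or distance between stick_6 and place_3a below 0.015 m or distance between stick_6 and place_3b below 0.015 m)) or (angle between the x axis of stick_6 and the y axis of fire_tray, either way round below 0.2 rad and (distance between stick_6 and place_2a below 0.015 m or distance between stick_6 and place_2b below 0.015 m))) and linear speed of each of stick_1, stick_2, stick_3, stick_4, stick_5, stick_6 below 0.03 m/s), for 0.3 s.
2. the bottle's cap is unlocked: turned past the catch and sprung up again (value of joint cap above 0.9 rad and value of joint cap_press below 0.002 m), for 0.2 s.
At the end, for the whole second after the job is handed in: Pin upright (0.17 rad) in the far hole, tip 20 mm deep or more, wheel over 0.92 rad. Each stick still, its centre within 15 mm of one of its layer's two places, direction within 0.2 rad (layers 1 and 3 along the slots, 2 across). Cap over 0.9 rad and sprung up within 2 mm (all of step 2 and value of joint take_up_wheel above 0.92 rad and horizontal distance between locking_pin and hole_far below 0.006 m and z of locking_pin in the frame of hole_far below -0.02 m and angle between locking_pin's own z axis and vertical below 0.17 rad and ((angle between the x axis of stick_1 and the x axis of fire_tray, either way round below 0.2 rad and (distance between stick_1 and place_1a below 0.015 m or distance between stick_1 and place_1b below 0.015 m or distance between stick_1 and place_3a below 0.015 m or distance between stick_1 and place_3b below 0.015 m)) or (angle between the x axis of stick_1 and the y axis of fire_tray, either way round below 0.2 rad and (distance between stick_1 and place_2a below 0.015 m or distance between stick_1 and place_2b below 0.015 m))) and ((angle between the x axis of stick_2 and the x axis of fire_tray, either way round below 0.2 rad and (distance between stick_2 and place_1a below 0.015 m or distance between stick_2 and place_1b below 0.015 m or distance between stick_2 and place_3a below 0.015 m or distance between stick_2 and place_3b below 0.015 m)) or (angle between the x axis of stick_2 and the y axis of fire_tray, either way round below 0.2 rad and (distance between stick_2 and place_2a below 0.015 m or distance between stick_2 and place_2b below 0.015 m))) and ((angle between the x axis of stick_3 and the x axis of fire_tray, either way round below 0.2 rad and (distance between stick_3 and place_1a below 0.015 m or distance between stick_3 and place_1b below 0.015 m or distance between stick_3 and place_3a below 0.015 m or distance between stick_3 and place_3b below 0.015 m)) or (angle between the x axis of stick_3 and the y axis of fire_tray, either way round below 0.2 rad and (distance between stick_3 and place_2a below 0.015 m or distance between stick_3 and place_2b below 0.015 m))) and ((angle between the x axis of stick_4 and the x axis of fire_tray, either way round below 0.2 rad and (distance between stick_4 and place_1a below 0.015 m or distance between stick_4 and place_1b below 0.015 m or distance between stick_4 and place_3a below 0.015 m or distance between stick_4 and place_3b below 0.015 m)) or (angle between the x axis of stick_4 and the y axis of fire_tray, either way round below 0.2 rad and (distance between stick_4 and place_2a below 0.015 m or distance between stick_4 and place_2b below 0.015 m))) and ((angle between the x axis of stick_5 and the x axis of fire_tray, either way round below 0.2 rad and (distance between stick_5 and place_1a below 0.015 m or distance between stick_5 and place_1b below 0.015 m or distance between stick_5 and place_3a below 0.015 m or distance between stick_5 and place_3b below 0.015 m)) or (angle between the x axis of stick_5 and the y axis of fire_tray, either way round below 0.2 rad and (distance between stick_5 and place_2a below 0.015 m or distance between stick_5 and place_2b below 0.015 m))) and ((angle between the x axis of stick_6 and the x axis of fire_tray, either way round below 0.2 rad and (distance between stick_6 and place_1a below 0.015 m or distance between stick_6 and place_1b below 0.015 m or distance between stick_6 and place_3a below 0.015 m or distance between stick_6 and place_3b below 0.015 m)) or (angle between the x axis of stick_6 and the y axis of fire_tray, either way round below 0.2 rad and (distance between stick_6 and place_2a below 0.015 m or distance between stick_6 and place_2b below 0.015 m))) and linear speed of each of stick_1, stick_2, stick_3, stick_4, stick_5, stick_6 below 0.03 m/s); the robot touches nothing.
It fails at once if the pepper mill is knocked over or pushed more than 4 cm (distance of pepper_mill from where it was at the start of the episode above 0.04 m).
It fails at once if the tub is knocked over or pushed more than 4 cm (distance of yoghurt_tub from where it was at the start of the episode above 0.04 m).
It fails at once if the pepper mill is knocked over (angle between pepper_mill's own z axis and vertical above 0.6 rad).
It fails at once if the tub is knocked over (angle between yoghurt_tub's own z axis and vertical above 0.6 rad).
Of stick_1, stick_2, stick_3, stick_4, stick_5, stick_6 only 4 to 6 are there at a start; the rules pass over those that are not, and their reading is None.
At some moment in a run one of stick_1, stick_2, stick_3, stick_4, stick_5, stick_6 may be knocked a few centimetres aside while the robot is not near it.
It also fails if it takes over 210 s, if anything falls off the work surface, if the arm or the gripper's body presses on something with over 40 N, if the wrist force passes 120 N, or if a joint passes its speed limit or range.

### The arm

A 6-joint arm with a two-finger parallel gripper is mounted at the origin on a cart in front of the work surface, level with it; the furniture and walls round the work are solid. World frame = base frame: x ahead of the robot, y to its left, z up, the work surface at z = 0. Lengths are in m, angles in rad, forces in N, time in s.
With the tool pointing down it reaches from about 0.35 to 0.85 m from the base axis. Payload 8.1 kg.
Tool frame: the origin (TCP) lies between the finger pads; the fingertips stand tips_ahead ahead of it and the grasp point (between the pads) lies 8 mm behind it (tips_ahead is the distance from the TCP to the fingertips, in m); z points along the fingers, x is the direction in which the jaws open and shut, and the axes are right-handed (so a half turn about z gives the same grasp; the last joint's range is limited). The gripper opens to 93 mm and grips with 3 to 60 N. Pads are 15 mm wide; open, the fingers measure 128 mm over their backs; the gripper's body (75 mm by 188 mm) begins 65 mm behind the grasp point.
Start: joints at [1.199, 0.13, 1.488, -0, 1.523, -0.085], TCP at [0.17, 0.576, 0.23] pointing down, gripper open.
Joint ranges: [-2.96, 2.96], [-0.89, 2.26], [0.02, 2.5], [-1.34, 4.48], [0, 2.73], [-2.66, 2.66]. Speed limits (rad/s): [2.39, 2.39, 2.79, 3.14, 3.14, 3.14].

### API

Orientations are given as a rotation vector (axis times angle).
In Python, from plant import * gives the robot as it stands.
- The arm moves only by the tool play_rows, never from a script. Its argument "increments" is a list that holds one entry, the list of rows, each a list of 4 numbers: the shift along the tool's x, y, z in cm, then the turn about the tool's z in rad. A call has 1 to 5 rows; each row is the pose to reach, as a shift and turn from the pose measured when the call began, along the tool's axes at that moment; what a row does not reach only later rows make up. A row lasts 1/10 s, in which the tool goes at most 50 mm and 8.59 degrees, less where a joint would pass 70% of its speed; a pose out of reach is approached as far as the arm can. A call with a gripper value outside its range is refused whole. "jaw" is the finger opening in cm, from 0 to 9.3, set as the call begins (left out, the last holds). The fingers move at their own pace and stop on an object; "squeeze" is the grip in N (left out, the last holds). Time passes only in rows, so rows that repeat a pose let the fingers close. It gives the time, the measured TCP pose, the force and the opening at its end, in the units of the state.
- read_state(): the state, without advancing time (a new reading comes with each control period).
- read_camera(name): name is "side" or "top"; returns (picture, depth): 400x640x3 uint8, blue, green, red; 400x640 float32, m along the optical axis (not along the pixel's ray), 0 where there is no reading.
- camera_params(name): a dict with "K" (3x3 intrinsics, pixels), "eye" and "orientation" of the camera in the world. Camera axes: x right, y up, looking along -z (the intrinsics and any distortion apply to the point x, -y, -z); pixel columns grow to the right and rows downward; lengths in m; the calibration is good to about 2 mm. A picture is of the moment at which its call begins. camera_params takes no time and is no camera call.
- close_job(): hands the job in, once; it reports no verdict.
The state is a dict: "t": time; "q": joint angles; "dq": joint speeds; "joint_torque": joint torques, N m; "tool_pos": TCP position; "orientation": TCP orientation; "force": force on the tool from outside, world axes, zero at the start; "wrist_torque": the same for the moment, N m; "opening": finger opening in m.
Only numpy, scipy, OpenCV 4.12 (cv2) and the standard library are available. Lean on these libraries where they do the work, as an engineer would, in place of code of your own. Each camera call takes 0.05 s, during which the arm holds its last target.

## Working session

There is one attempt and no reset: what is moved stays moved. The work goes in short steps, Python scripts to look and compute and a tool call to move; the robot and the scene stay as the last step left them, time stands still between calls to the robot, and variables do not carry over. Pictures are saved under pics/ and viewed, and the job is handed in when it is done.

Besides the shell and the picture viewer there is one more tool, called after ">>>" as name(argument=value, ...) on one line, values as JSON. play_rows: Moves the arm, as the interface text tells. Its arguments: {"type":"object","properties":{"increments":{"type":"array"},"jaw":{"type":"number"},"squeeze":{"type":"number"}},"required":["increments"]}

```bash
ls; mkdir -p pics
python3 - <<'E'
from plant import *
import cv2,json
s=read_state();print(s)
for n in("top","side"):
    p,d=read_camera(n);cv2.imwrite(f"pics/{n}0.png",p);c=camera_params(n);print(n,c)
    import numpy as np; np.save(f"pics/{n}0.npy",d)
E
```

```text
pics
{'t': 0.0, 'q': array([ 1.19860848e+00,  1.31157281e-01,  1.48924032e+00, -1.45961783e-05,
        1.52299524e+00, -8.54264343e-02]), 'dq': array([-0.00023065, -0.00178136, -0.0014557 , -0.00150564, -0.00138123,
        0.00041853]), 'joint_torque': array([-1.68916173e-03, -5.59857023e+01, -4.91748154e+01,  7.66279874e-02,
        3.58482788e-02, -9.61642286e-05]), 'tool_pos': array([0.16951282, 0.57500095, 0.22861114]), 'orientation': array([ 2.51529500e+00,  1.88064814e+00, -2.38806907e-03]), 'force': array([-0.15130787, -0.3293586 , -1.2764006 ]), 'wrist_torque': array([-0.00826853,  0.01222161,  0.03458141]), 'opening': 0.09286005530723837}
top {'K': array([[361.48570197,   0.        , 321.80885925],
       [  0.        , 361.48570197, 196.74372182],
       [  0.        ,   0.        ,   1.        ]]), 'eye': array([0.27242427, 0.03821484, 1.41426719]), 'orientation': array([ 0.14228365, -0.16824588, -1.57666077])}
side {'K': array([[370.63470617,   0.        , 321.87290167],
       [  0.        , 370.63470617, 202.39755555],
       [  0.        ,   0.        ,   1.        ]]), 'eye': array([-0.02003111, -1.13331087,  1.22623499]), 'orientation': array([ 0.8382542 , -0.16797143, -0.42757322])}
```

View pics/top0.png

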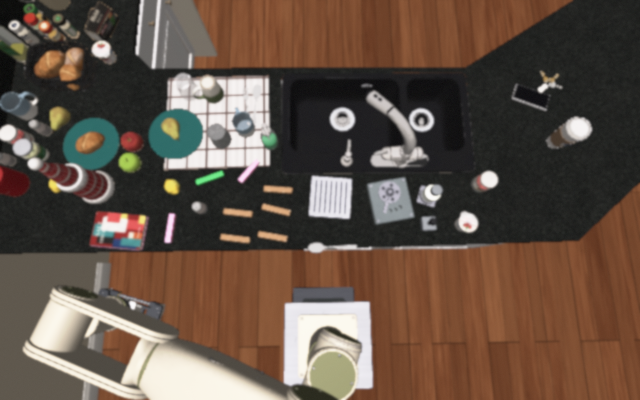

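View pics/side0.png

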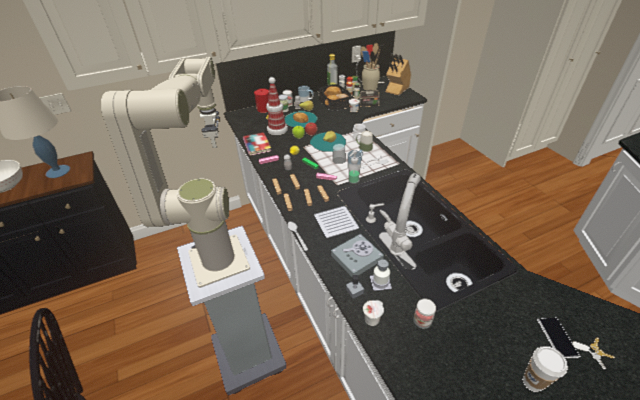

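```bash
cat > h.py <<'E'
import numpy as np,cv2
from scipy.spatial.transform import Rotation as R
import plant
def cam(n):
    c=plant.camera_params(n);K=np.array(c["K"]);M=R.from_rotvec(c["orientation"]).as_matrix();return K,np.array(c["eye"]),M,c
def proj(n,P):
    K,e,M,_=cam(n);v=(np.atleast_2d(P)-e)@M
    x=v[:,0]/-v[:,2];y=-v[:,1]/-v[:,2]
    return np.c_[K[0,0]*x+K[0,2],K[1,1]*y+K[1,2]]
def ray(n,uv):
    K,e,M,_=cam(n);uv=np.atleast_2d(uv).astype(float)
    d=np.c_[(uv[:,0]-K[0,2])/K[0,0],-(uv[:,1]-K[1,2])/K[1,1],-np.ones(len(uv))]
    return e,d@M.T
def at_z(n,uv,z):
    e,d=ray(n,uv);t=(z-e[2])/d[:,2];return e+t[:,None]*d
def cloud(n,depth):
    h,w=depth.shape;u,v=np.meshgrid(np.arange(w),np.arange(h))
    e,d=ray(n,np.c_[u.ravel(),v.ravel()]);P=e+d*depth.ravel()[:,None];P[depth.ravel()==0]=np.nan
    return P.reshape(h,w,3)
def ortho(n,img,z,x0,x1,y0,y1,s=1000):
    # s px per m; up=+x, left=+y
    W=int((y1-y0)*s);H=int((x1-x0)*s)
    j,i=np.meshgrid(np.arange(W),np.arange(H))
    P=np.c_[(x1-i.ravel()/s),(y1-j.ravel()/s),np.full(i.size,z)]
    uv=proj(n,P).astype(np.float32).reshape(H,W,2)
    return cv2.remap(img,uv[...,0],uv[...,1],cv2.INTER_CUBIC)
E
python3 - <<'E'
from h import *
p=cv2.imread("pics/top0.png");q=cv2.imread("pics/side0.png")
x=at_z("top",[[165,70],[600,70],[165,250],[440,250]],0);print(x.round(3))
cv2.imwrite("pics/o1.png",ortho("top",p,0.02,0.3,0.72,-0.36,0.04,1800)[:600,:] if 0 else ortho("top",p,0.03,0.34,0.7,-0.4,0.1,1600))
cv2.imwrite("pics/o2.png",ortho("top",p,0.02,0.34,0.74,0.0,0.53,1500))
cv2.imwrite("pics/o3.png",ortho("side",q,0.034,0.34,0.7,-0.4,0.1,1600))
d=np.load("pics/top0.npy");C=cloud("top",d)
for u,v in((330,190),(390,200),(277,189),(431,190),(250,180)):print(C[v,u].round(3))
d=np.load("pics/side0.npy");C=cloud("side",d)
for u,v in((335,222),(360,255),(307,197)):print(C[v,u].round(3))
E
```

```text
[[ 1.113  0.674  0.   ]
 [ 1.105 -1.204  0.   ]
 [ 0.352  0.62   0.   ]
 [ 0.339 -0.445  0.   ]]
[ 0.579 -0.02   0.015]
[ 0.531 -0.25   0.045]
[0.584 0.189 0.021]
[ 0.553 -0.389  0.117]
[0.626 0.3   0.005]
[ 0.545 -0.028  0.007]
[ 0.532 -0.282  0.045]
[0.496 0.184 0.019]
```

View pics/o1.png

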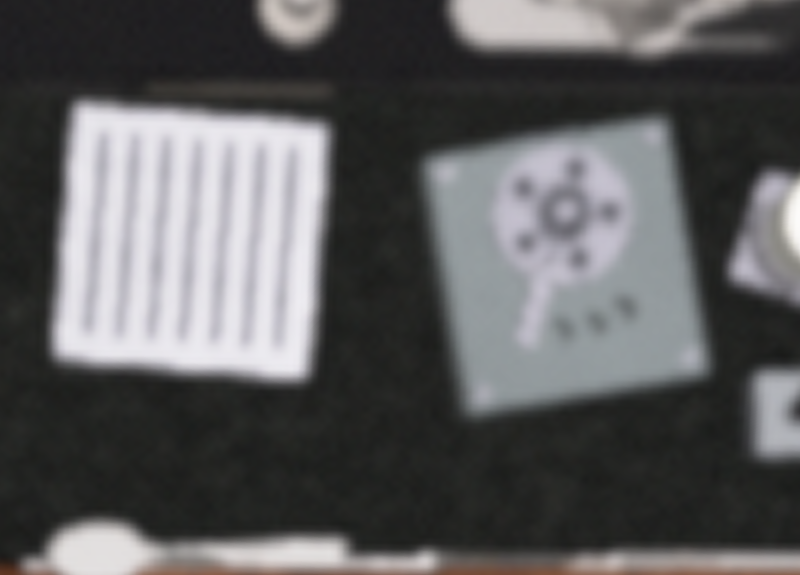

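View pics/o2.png

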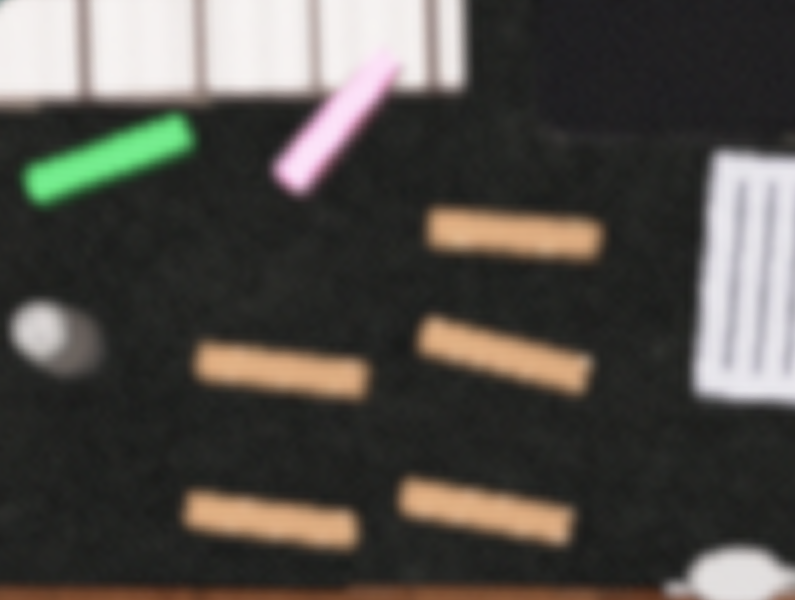

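View pics/o3.png

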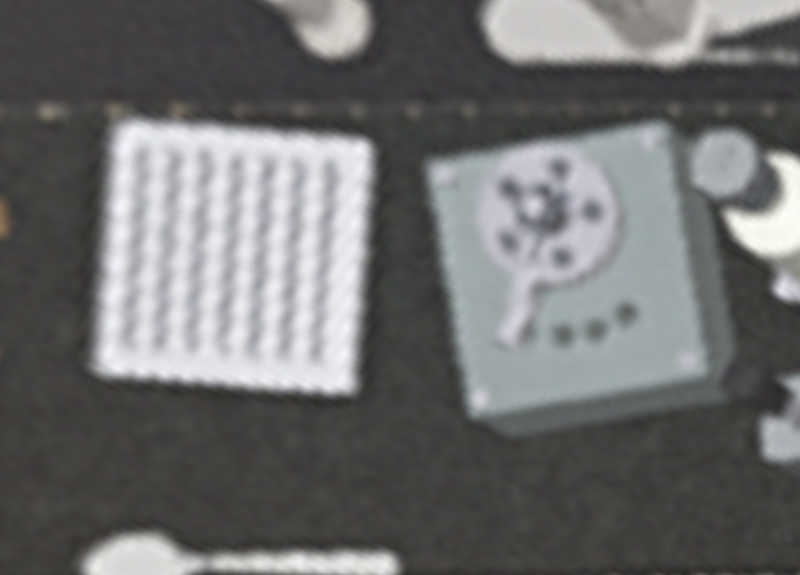

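Run:
```python
from h import *
p=cv2.imread("pics/top0.png");q=cv2.imread("pics/side0.png")
a=cv2.resize(p[165:245,360:480],None,fx=6.5,fy=6.5,interpolation=cv2.INTER_CUBIC)
b=cv2.resize(q[225:330,315:435],None,fx=5,fy=5,interpolation=cv2.INTER_CUBIC)
cv2.imwrite("pics/c1.png",a);cv2.imwrite("pics/c2.png",b)
```

```text
(no output)
```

View pics/c1.png

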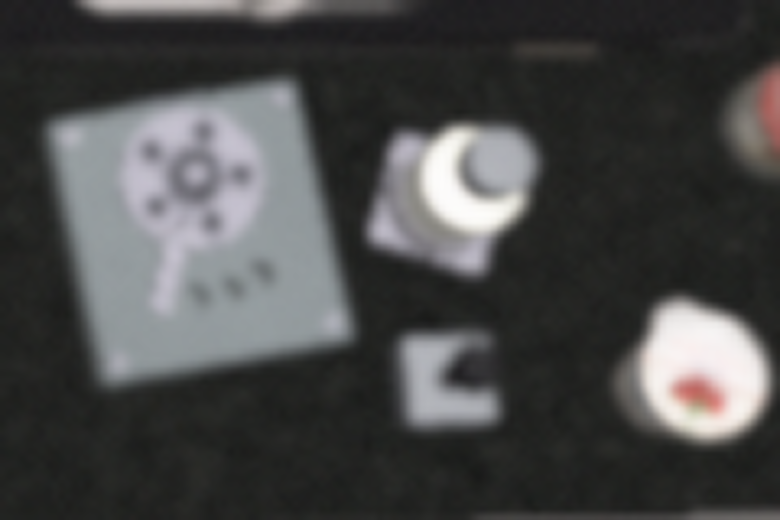

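View pics/c2.png

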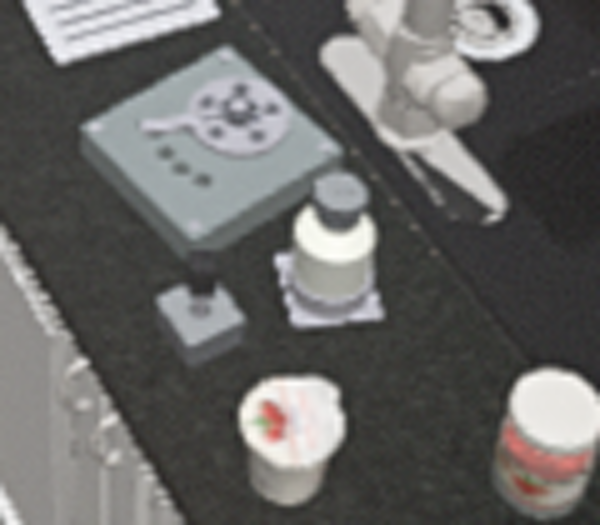

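```bash
cat > m.py <<'E'
from h import *
def rects(n,img,z,mask,amin=30):
    out=[]
    k,lab,st,_=cv2.connectedComponentsWithStats(mask.astype(np.uint8))
    for i in range(1,k):
        if st[i,4]<amin: continue
        ys,xs=np.nonzero(lab==i)
        P=at_z(n,np.c_[xs,ys],z)
        # orient: minAreaRect on corners of pixels' hull
        r=cv2.minAreaRect((P[:,:2]*1000).astype(np.float32))
        c=P[:,:2].mean(0)*1000
        out.append((np.round(c,1),np.round(r[0],1),np.round(r[1],1),round(r[2],1),st[i,:2]+st[i,2:4]/2))
    return out
def sticks(n,img,z=0.02):
    hsv=cv2.cvtColor(img,cv2.COLOR_BGR2HSV)
    m=(hsv[...,0]>8)&(hsv[...,0]<20)&(hsv[...,1]>70)&(hsv[...,2]>140)
    d=None
    roi=np.zeros(m.shape,bool);h,w=m.shape
    u,v=np.meshgrid(np.arange(w),np.arange(h))
    P=at_z(n,np.c_[u.ravel(),v.ravel()],z).reshape(h,w,3)
    roi=(P[...,0]>.35)&(P[...,0]<.75)&(P[...,1]<.5)&(P[...,1]>-.15)
    return rects(n,img,z,m&roi,40)
E
python3 - <<'E'
from m import *
p=cv2.imread("pics/top0.png");q=cv2.imread("pics/side0.png")
for n,i in(("top",p),("side",q)):
    print(n)
    for r in sticks(n,i,.02):print(*r)
    g=cv2.cvtColor(i,cv2.COLOR_BGR2HSV)
    u,v=np.meshgrid(np.arange(640),np.arange(400));P=at_z(n,np.c_[u.ravel(),v.ravel()],.01).reshape(400,640,3)
    roi=(P[...,0]>.44)&(P[...,0]<.67)&(P[...,1]>-.14)&(P[...,1]<.09)
    m=roi&(g[...,2]>85)
    print("tray");[print(*r) for r in rects(n,i,.01,cv2.morphologyEx(m.astype(np.uint8),cv2.MORPH_CLOSE,np.ones((5,5))),100)]
    for px in ((390,200),(395,190),(426,223)):print(g[px[1],px[0]])
E
```

```text
top
[584.1 187.9] [584.  187.9] [107.9  23. ] 85.3 [278.  189.5]
[503.6 195. ] [503.3 194.4] [111.3  21.9] 75.3 [276.  209.5]
[492.8 342.3] [493.1 343.3] [110.2  22.5] 83.0 [237.5 213. ]
[399.2 205.8] [399.4 206.4] [111.   22.3] 79.4 [272.5 236.5]
[393.  348.8] [393.  349.4] [112.4  22.6] 82.2 [235.  238.5]
tray
[552.1 -19.9] [552.9 -20.1] [169.9 170.3] 85.3 [330.5 197.5]
[128  15 188]
[125  16 173]
[116  11 167]
side
[490.4 331.8] [490.5 332.1] [126.4  22.6] 84.6 [295.  181.5]
[390.2 338.3] [390.6 338.5] [126.   23.1] 81.4 [276.5 186.5]
[581.4 177.6] [581.2 178.6] [124.3  23.6] 85.0 [323.5 193. ]
[499.7 185.6] [500.  183.8] [127.2  23.1] 75.5 [308.  197.5]
[396.5 196.8] [395.5 193.9] [126.4  23.3] 78.6 [288.  202.5]
tray
[553.8 -25.8] [554.5 -13.6] [201.  184.7] 89.8 [338.5 219.5]
[150   5  51]
[ 0 14 54]
[15 21 48]
```

```bash
cat > fit.py <<'E'
from h import *
from scipy.optimize import minimize
from scipy.ndimage import map_coordinates
def outline(kind,dims,N=200):
    if kind=="rect":
        a,b=dims[0]/2,dims[1]/2
        t=np.linspace(-.9,.9,N//4)
        pts=np.r_[np.c_[t*a,0*t+b],np.c_[t*a,0*t-b],np.c_[0*t+a,t*b],np.c_[0*t-a,t*b]]
        nr=np.r_[np.c_[0*t,0*t+1],np.c_[0*t,0*t-1],np.c_[0*t+1,0*t],np.c_[0*t-1,0*t]]
    else:
        t=np.linspace(0,2*np.pi,N);nr=np.c_[np.cos(t),np.sin(t)];pts=nr*dims
    return pts,nr
def fit(n,img,kind,dims,z,x0,span=0.02,th=0.0,thspan=0.2,sign=1):
    g=cv2.GaussianBlur(cv2.cvtColor(img,cv2.COLOR_BGR2GRAY).astype(np.float32),(0,0),.6)
    pts,nr=outline(kind,dims)
    def val(P):
        uv=proj(n,P);return map_coordinates(g,[uv[:,1],uv[:,0]],order=1)
    def f(v):
        c,s=np.cos(v[2]),np.sin(v[2]);Rm=np.array([[c,-s],[s,c]])
        p=pts@Rm.T+v[:2];m=nr@Rm.T;e=.003
        zz=np.full(len(p),z)
        return -sign*np.mean(np.tanh((val(np.c_[p-m*e,zz])-val(np.c_[p+m*e,zz]))/25.))
    best=None
    for dx in np.arange(-span,span+1e-6,.005):
        for dy in np.arange(-span,span+1e-6,.005):
            for dt in ([0] if kind!="rect" else np.arange(-thspan,thspan+1e-6,.05)):
                v=np.array([x0[0]+dx,x0[1]+dy,th+dt]);q=f(v)
                if best is None or q<best[0]:best=(q,v)
    r=minimize(f,best[1],method="Nelder-Mead",options=dict(initial_simplex=best[1]+np.array([[0,0,0],[.003,0,0],[0,.003,0],[0,0,.03]]),xatol=1e-5,fatol=1e-5))
    return r.x,-r.fun
E
python3 - <<'E'
from fit import *
im={"top":cv2.imread("pics/top0.png"),"side":cv2.imread("pics/side0.png")}
for name,kind,dims,z,x0,th,s in (("tray","rect",(.16,.16),.01,(.553,-.02),-.08,1),("box","rect",(.16,.15),.034,(.535,-.255),.17,1),("box90","rect",(.15,.16),.034,(.535,-.255),.17,1),
  ("disc","c",.043,.045,(.57,-.25),0,1),("block","rect",(.05,.05),.03,(.44,-.38),0.,1),("cap","c",.019,.122,(.55,-.39),0,-1),("capside","c",.019,.122,(.55,-.39),0,1),("holder","rect",(.07,.07),.006,(.53,-.37),-.2,1)):
    for n in im:
        r,q=fit(n,im[n],kind,dims,z,x0,.025,th,.15,s);print(name,n,r.round(4),round(q,3))
E
```

```text
tray top [ 0.5534 -0.0199 -0.0825] 0.997Traceback (most recent call last):
  File "<stdin>", line 6, in <module>
  File "fit.py", line 27, in fit
    v=np.array([x0[0]+dx,x0[1]+dy,th+dt]);q=f(v)
                                            ~^^^
  File "fit.py", line 22, in f
    return -sign*np.mean(np.tanh((val(np.c_[p-m*e,zz])-val(np.c_[p+m*e,zz]))/25.))
                                  ~~~^^^^^^^^^^^^^^^^^
  File "fit.py", line 17, in val
    uv=proj(n,P);return map_coordinates(g,[uv[:,1],uv[:,0]],order=1)
  File "h.py", line 7, in proj
    K,e,M,_=cam(n);v=(np.atleast_2d(P)-e)@M
            ~~~^^^
  File "h.py", line 5, in cam
    c=plant.camera_params(n);K=np.array(c["K"]);M=R.from_rotvec(c["orientation"]).as_matrix();return K,np.array(c["eye"]),M,c
ValueError: time passes only in moves, steps and waits
```

Cache the camera parameters.

```bash
python3 - <<'E'
s=open('h.py').read()
s=s.replace("def cam(n):\n","import functools\n@functools.lru_cache(None)\ndef cam(n):\n")
open('h.py','w').write(s)
E
cat > a.py <<'E'
from fit import *
im={"top":cv2.imread("pics/top0.png"),"side":cv2.imread("pics/side0.png")}
for name,kind,dims,z,x0,th,s in (("tray","rect",(.16,.16),.01,(.553,-.02),-.08,1),("box","rect",(.16,.15),.034,(.535,-.255),.17,1),("box90","rect",(.15,.16),.034,(.535,-.255),.17,1),
  ("disc","c",.043,.045,(.57,-.25),0,1),("block","rect",(.05,.05),.03,(.44,-.38),0.,1),("cap","c",.019,.122,(.55,-.39),0,-1),("capside","c",.019,.122,(.55,-.39),0,1),("holder","rect",(.07,.07),.006,(.53,-.37),-.2,1)):
    for n in im:
        r,q=fit(n,im[n],kind,dims,z,x0,.025,th,.15,s);print(name,n,r.round(4),round(q,3))
E
python3 a.py
```

```text
tray top [ 0.5534 -0.0199 -0.0825] 0.997
tray side [ 0.5512 -0.0237 -0.0815] 0.988
box top [ 0.5331 -0.2529  0.1692] 0.954
box side [ 0.5316 -0.2545  0.1705] 0.933
box90 top [ 0.5326 -0.2528  0.1713] 0.864
box90 side [ 0.5316 -0.2531  0.1729] 0.748
disc top [ 0.5642 -0.2484  0.0266] 0.537
disc side [ 0.5623 -0.2485  0.0128] 0.623
block top [ 0.4435 -0.3998  0.0556] 0.874
block side [ 0.4408 -0.4017 -0.1167] 0.821
cap top [ 0.5467 -0.3957  0.5359] 0.459
cap side [ 0.5206 -0.3987  0.0485] 0.46
capside top [ 0.5566 -0.3669  0.0132] 0.739
capside side [ 0.5532 -0.4095  0.0427] 0.959
holder top [ 0.5629 -0.4078 -0.0713] 0.554
holder side [ 0.5622 -0.3911 -0.5   ] 0.645
```

Run:
```python
from fit import *
im={"top":cv2.imread("pics/top0.png"),"side":cv2.imread("pics/side0.png")}
for n in im:
    o=ortho(n,im[n],.034,.46,.62,-.33,-.18,5000 if 0 else 3700)
    cv2.imwrite(f"pics/w_{n}.png",o)
    o=ortho(n,im[n],.030,.38,.50,-.47,-.33,4000)
    cv2.imwrite(f"pics/b_{n}.png",o)
```

```text
(no output)
```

View pics/w_top.png

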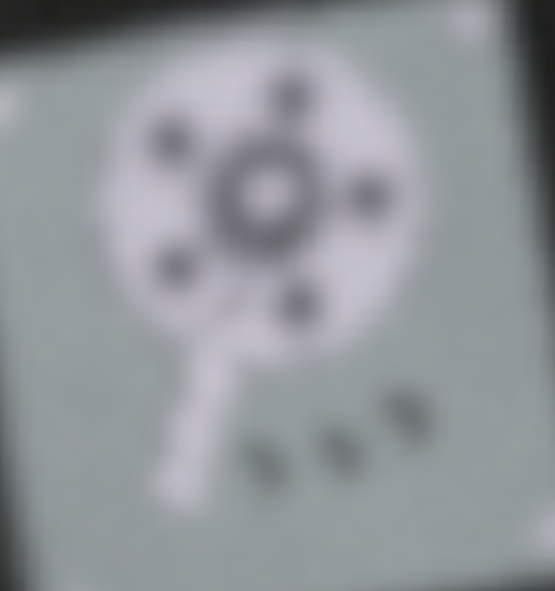

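View pics/w_side.png

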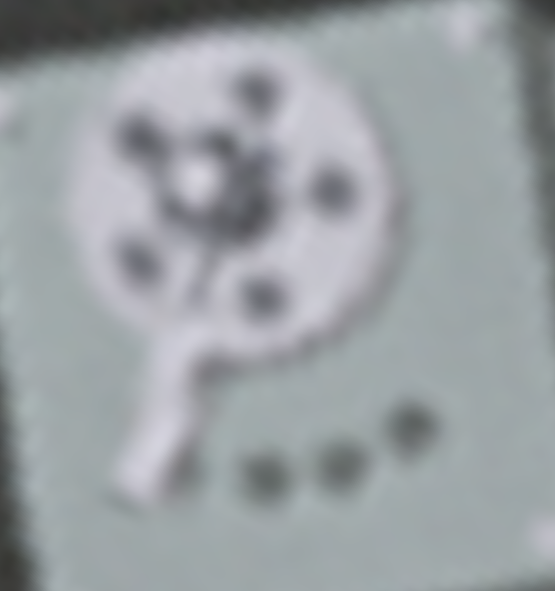

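View pics/b_top.png

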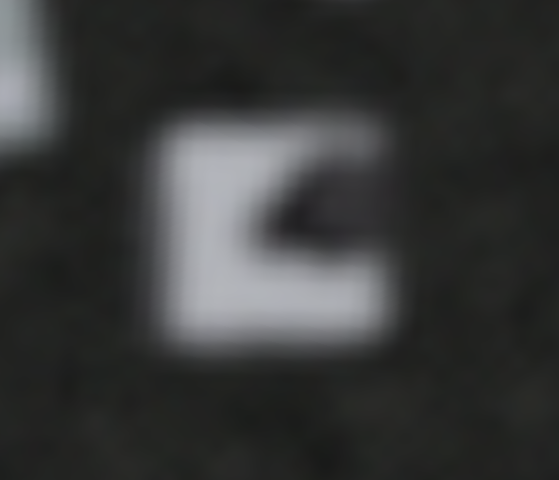

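View pics/b_side.png

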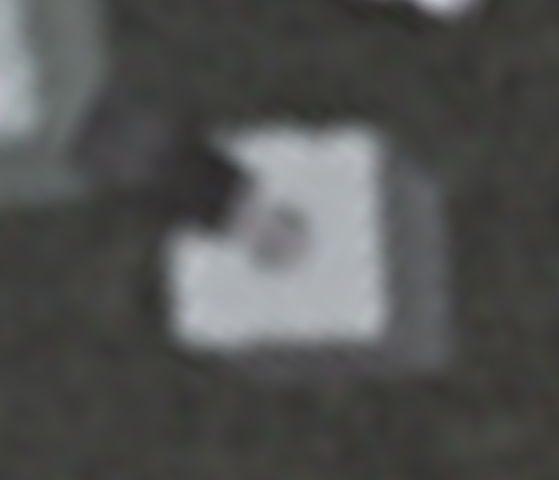

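Run:
```python
import plant
print([x for x in dir(plant) if x[0]!='_'])
print(getattr(plant,'tips_ahead',None))
from h import *
s=plant.read_state()
M=R.from_rotvec(s["orientation"]).as_matrix();print(M.round(3))
im=cv2.imread("pics/side0.png")
cv2.imwrite("pics/g0.png",cv2.resize(im[40:160,150:270],None,fx=5,fy=5,interpolation=cv2.INTER_CUBIC))
```

```text
['IKError', 'camera_params', 'close_job', 'read_camera', 'read_state', 'tips_ahead']
0.011
[[ 0.283  0.959 -0.001]
 [ 0.959 -0.283 -0.002]
 [-0.002 -0.    -1.   ]]
```

View pics/g0.png

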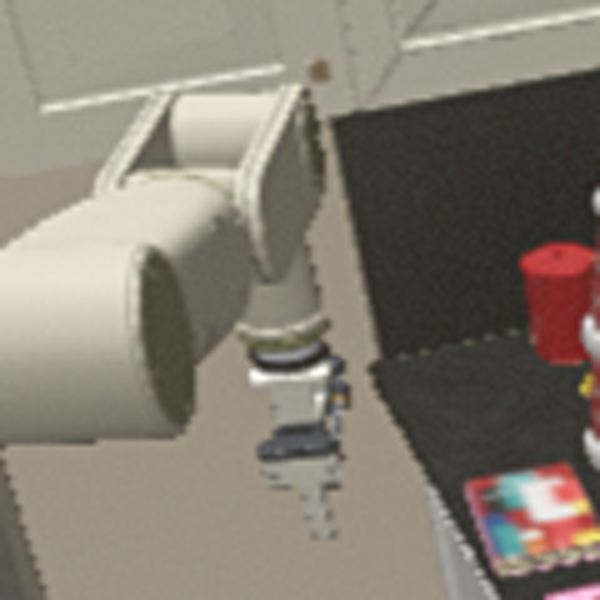

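```bash
cat > go.py <<'E'
import sys
from h import *
def inc(x,y,z,yaw):
    s=plant.read_state();M=R.from_rotvec(s["orientation"]).as_matrix();p=np.array(s["tool_pos"])
    d=M.T@(np.array([x,y,z])-p)*100
    y0=np.arctan2(M[1,0],M[0,0]);t=-(yaw-y0);t=(t+np.pi)%(2*np.pi)-np.pi
    print("t",round(s["t"],2),"pos",p.round(4),"yaw",round(y0,3),"q6",round(s["q"][5],2),"open",round(s["opening"]*1000,1),"F",np.round(s["force"],1))
    print("INC",d.round(2),round(t,3), "tilt",M[:,2].round(3))
if __name__=="__main__": inc(*map(float,sys.argv[1:5]))
E
python3 go.py .42 .25 .25 1.64
```

```text
t 0.1 pos [0.1695 0.575  0.2287] yaw 1.284 q6 -0.09 open 93.1 F [-0.3  0.1  0.4]
INC [-24.09  33.22  -2.09] -0.356 tilt [-0.001 -0.002 -1.   ]
```

>>> play_rows(increments=[[[-4.8, 6.6, -2.1, -0.07], [-9.6, 13.2, -2.1, -0.14], [-14.4, 19.8, -2.1, -0.21], [-19.2, 26.4, -2.1, -0.28], [-24.1, 33.2, -2.1, -0.356]]], jaw=6, squeeze=40)

```text
t: 0.6
tool_pos: [0.3215, 0.3766, 0.248]
orientation: [2.139, 2.3, -0.003]
force: [0.5, 0.6, -0.2]
opening: 0.0609
```

```bash
python3 go.py .441 -.400 .20 1.64
```

```text
t 0.6 pos [0.3215 0.3766 0.248 ] yaw 1.643 q6 -0.88 open 60.9 F [ 0.5  0.6 -0.2]
INC [-78.32   6.29   4.92] 0.003 tilt [-0.001 -0.002 -1.   ]
```

>>> play_rows(increments=[[[-5, 1.0, 0, 0], [-10, 2.0, 0, 0], [-15, 3, 0, 0], [-20, 4, 0, 0], [-25, 5, 0, 0]]])

```text
t: 1.1
tool_pos: [0.3875, 0.1356, 0.2482]
orientation: [2.138, 2.301, -0.003]
force: [0.9, 0.0, 0.9]
opening: 0.0605
```

```bash
python3 go.py .441 -.400 .20 1.64
```

```text
t 1.1 pos [0.3875 0.1356 0.2482] yaw 1.644 q6 -1.43 open 60.5 F [0.9 0.  0.9]
INC [-53.8    1.43   4.9 ] 0.004 tilt [-0.001 -0.002 -1.   ]
```

>>> play_rows(increments=[[[-5, 0.2, 0, 0], [-10, 0.4, 0, 0], [-15, 0.6, 0, 0], [-20, 0.8, 0, 0], [-25, 1, 0, 0]]])

```text
t: 1.6
tool_pos: [0.415, -0.113, 0.2484]
orientation: [2.138, 2.3, -0.002]
force: [1.2, 0.4, -0.2]
opening: 0.0599
```

>>> play_rows(increments=[[[-5, 0.1, 1, 0], [-10, 0.2, 2, 0], [-15, 0.3, 3, 0], [-20, 0.4, 4, 0], [-25, 0.4, 4.9, 0]]])

```text
t: 2.1
tool_pos: [0.4362, -0.3574, 0.2]
orientation: [2.139, 2.3, -0.002]
force: [1.0, -0.1, 1.4]
opening: 0.0601
```

```bash
python3 go.py .441 -.400 .18 1.64
```

```text
t 2.1 pos [ 0.4362 -0.3574  0.2   ] yaw 1.643 q6 -2.42 open 60.1 F [ 1.  -0.1  1.4]
INC [-4.28  0.17  2.  ] 0.003 tilt [-0.001 -0.001 -1.   ]
```

>>> play_rows(increments=[[[-2.2, 0.1, 1, 0], [-4.3, 0.2, 2.0, 0], [-4.3, 0.2, 2.0, 0], [-4.3, 0.2, 2.0, 0]]])

```text
t: 2.5
tool_pos: [0.4409, -0.3997, 0.1792]
orientation: [-2.139, -2.298, 0.001]
force: [-0.0, 0.4, 0.3]
opening: 0.0603
```

```bash
cat > snap.py <<'E'
import sys
from h import *
# snap.py tag cam u0 v0 u1 v1 f
def snap(tag,n,u0,v0,u1,v1,f):
    p,d=plant.read_camera(n);cv2.imwrite(f"pics/{n}_{tag}_full.png",p);np.save(f"pics/{n}_{tag}.npy",d)
    cv2.imwrite(f"pics/{tag}_{n}.png",cv2.resize(p[v0:v1,u0:u1],None,fx=f,fy=f,interpolation=cv2.INTER_CUBIC))
a=sys.argv;snap(a[1],a[2],*map(int,a[3:7]),float(a[7]))
E
python3 snap.py p1 side 300 180 420 300 5; python3 snap.py p1 top 370 170 490 250 6; python3 go.py .441 -.4 .075 1.64
```

```text
t 2.6 pos [ 0.4415 -0.3994  0.1805] yaw 1.644 q6 -2.46 open 60.0 F [-0.5 -0.2 -0.1]
INC [-0.05 -0.05 10.55] 0.004 tilt [-0.001 -0.001 -1.   ]
```

View pics/p1_side.png

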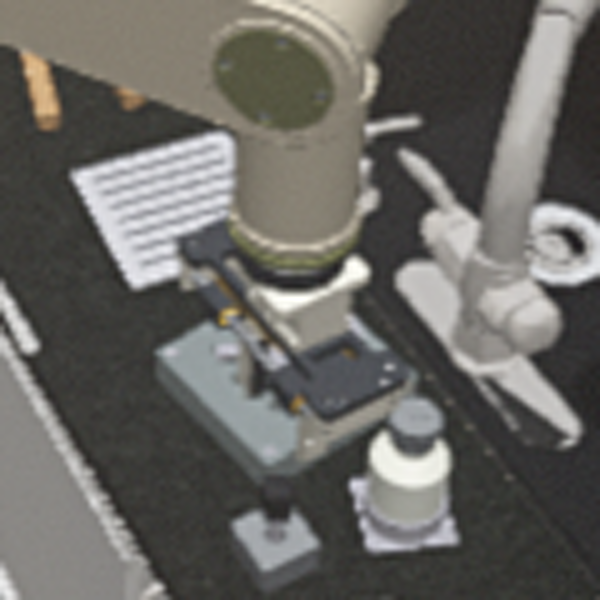

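View pics/p1_top.png

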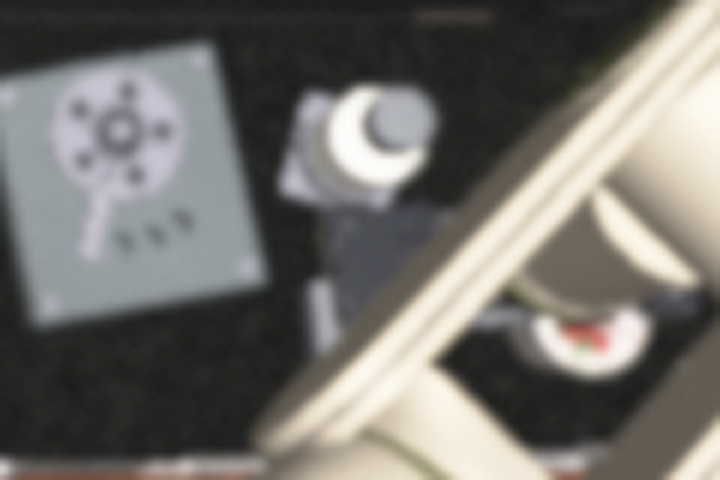

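>>> play_rows(increments=[[[0, 0, 0, 0.15], [0, 0, 0, 0.3], [0, 0, 0, 0.45], [0, 0, 0, 0.6], [0, 0, 0, 0.75]]], jaw=5)

```text
t: 3.1
tool_pos: [0.4421, -0.3984, 0.1816]
orientation: [2.834, 1.35, -0.0]
force: [0.0, 0.4, 0.1]
opening: 0.05
```

>>> play_rows(increments=[[[0, 0, 0, 0.15], [0, 0, 0, 0.3], [0, 0, 0, 0.45], [0, 0, 0, 0.6], [0, 0, 0, 0.75]]])

```text
t: 3.6
tool_pos: [0.4427, -0.3975, 0.1827]
orientation: [3.131, 0.218, 0.002]
force: [0.1, 0.7, 0.4]
opening: 0.0501
```

```bash
python3 go.py .441 -.400 .07 .07
```

```text
t 3.6 pos [ 0.4427 -0.3975  0.1827] yaw 0.139 q6 -0.96 open 50.1 F [0.1 0.7 0.4]
INC [-0.21  0.19 11.27] 0.069 tilt [ 0.002 -0.003 -1.   ]
```

>>> play_rows(increments=[[[-0.2, 0.2, 2, 0.07], [-0.2, 0.2, 4, 0.07], [-0.2, 0.2, 6, 0.07], [-0.2, 0.2, 7.5, 0.07], [-0.2, 0.2, 8.5, 0.07]]])

```text
t: 4.1
tool_pos: [0.4411, -0.3991, 0.0969]
orientation: [3.137, 0.11, 0.002]
force: [-0.0, -0.1, -0.2]
opening: 0.0496
```

```bash
python3 snap.py p2 side 300 180 420 300 5; python3 go.py .441 -.400 .07 .07
```

```text
t 4.15 pos [ 0.4406 -0.3986  0.0954] yaw 0.07 q6 -0.89 open 50.2 F [-0.4  0.5 -1.8]
INC [0.03 0.14 2.54] -0.0 tilt [ 0.    -0.001 -1.   ]
```

View pics/p2_side.png

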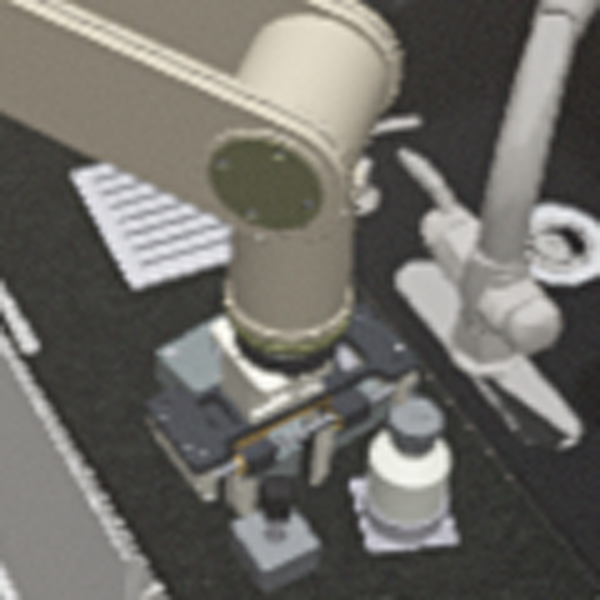

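>>> play_rows(increments=[[[0, 0.1, 0.8, 0], [0, 0.1, 1.6, 0], [0, 0.1, 2.5, 0], [0, 0.1, 2.5, 0]]])

```text
t: 4.55
tool_pos: [0.44, -0.399, 0.0689]
orientation: [-3.139, -0.11, 0.002]
force: [0.4, 0.6, -0.6]
opening: 0.0501
```

>>> play_rows(increments=[[[0, 0, 0, 0], [0, 0, 0, 0], [0, 0, 0, 0], [0, 0, 0, 0], [0, 0, 0, 0]]], jaw=0, squeeze=5)

```text
t: 5.05
tool_pos: [0.4402, -0.3992, 0.0693]
orientation: [-3.14, -0.11, 0.002]
force: [-0.1, 0.9, 0.8]
opening: 0.0294
```

```bash
python3 go.py .441 -.400 .07 .07; python3 snap.py p3 side 300 180 420 300 5
```

```text
t 5.05 pos [ 0.4402 -0.3992  0.0693] yaw 0.07 q6 -0.89 open 29.4 F [-0.1  0.9  0.8]
INC [ 0.08  0.08 -0.07] -0.0 tilt [-0.001  0.    -1.   ]
```

View pics/p3_side.png

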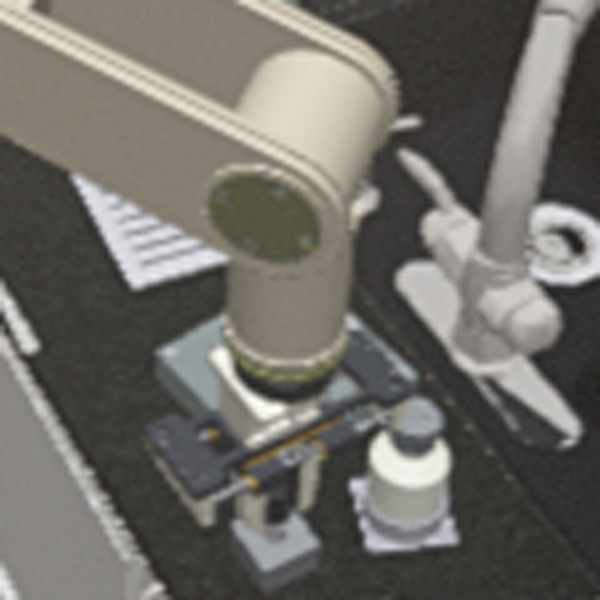

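>>> play_rows(increments=[[[0, 0, 0, 0], [0, 0, 0, 0], [0, 0, 0, 0], [0, 0, 0, 0], [0, 0, 0, 0]]])

```text
t: 5.6
tool_pos: [0.4402, -0.3992, 0.0693]
orientation: [-3.14, -0.11, 0.002]
force: [-0.5, 1.0, 0.2]
opening: 0.0298
```

Run:
```python
from h import *
p=cv2.imread("pics/top0.png");q=cv2.imread("pics/side0.png")
def enh(i):
    g=cv2.cvtColor(i,cv2.COLOR_BGR2GRAY).astype(float);return np.clip((g-20)*5,0,255).astype(np.uint8)
a=ortho("top",p,.092,.41,.47,-.44,-.37,8000);b=ortho("side",q,.092,.40,.48,-.44,-.36,6000)
a=enh(a);b=enh(b)
cv2.imwrite("pics/e1.png",a);cv2.imwrite("pics/e2.png",b)
```

```text
(no output)
```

View pics/e1.png

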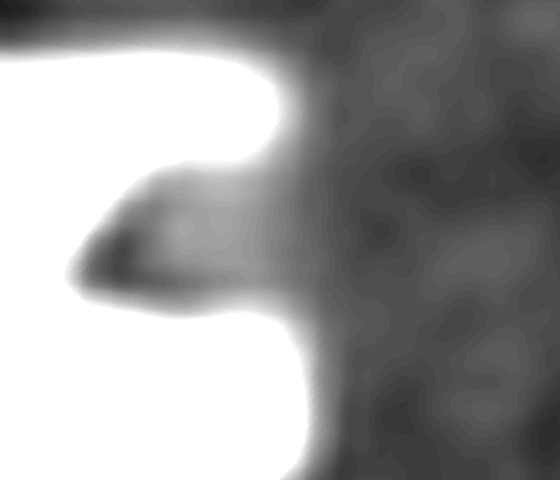

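View pics/e2.png

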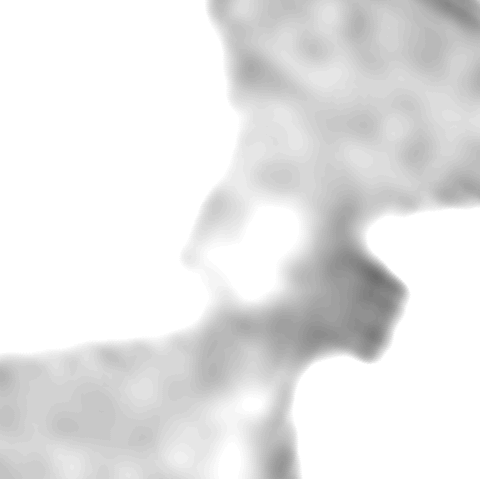

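>>> play_rows(increments=[[[0, 0, 0, 0], [0, 0, 0, 0.12], [0, 0, 0, 0.25], [0, 0, 0, 0.37], [0, 0, 0, 0.49]]], jaw=4.5)

```text
t: 6.1
tool_pos: [0.4401, -0.3992, 0.0692]
orientation: [3.071, -0.663, -0.002]
force: [0.3, -0.0, 0.3]
opening: 0.0451
```

>>> play_rows(increments=[[[0, 0, 0, 0], [0, 0, 0, 0], [0, 0, 0, 0], [0, 0, 0, 0], [0, 0, 0, 0]]], jaw=0)

```text
t: 6.6
tool_pos: [0.4402, -0.3992, 0.0691]
orientation: [-3.071, 0.661, 0.001]
force: [0.0, -0.2, -0.5]
opening: 0.0221
```

>>> play_rows(increments=[[[0, 0, 0, 0], [0, 0, 0, 0], [0, 0, 0, 0], [0, 0, 0, 0], [0, 0, 0, 0]]])

```text
t: 7.1
tool_pos: [0.4403, -0.3992, 0.0691]
orientation: [3.071, -0.661, -0.001]
force: [1.7, -0.9, -1.4]
opening: 0.0221
```

```bash
python3 go.py .441 -.400 .07 -.42
```

```text
t 7.1 pos [ 0.4403 -0.3992  0.0691] yaw -0.424 q6 -0.4 open 22.1 F [ 1.7 -0.9 -1.4]
INC [ 0.1   0.04 -0.09] -0.004 tilt [-0.001  0.    -1.   ]
```

>>> play_rows(increments=[[[0, 0, 0, 0], [0, 0, 0, 0], [0, 0, 0, -0.14], [0, 0, 0, -0.28], [0, 0, 0, -0.42]]], jaw=4.5)

```text
t: 7.6
tool_pos: [0.4402, -0.3991, 0.0691]
orientation: [-3.141, -0.003, 0.002]
force: [0.1, 0.5, -0.1]
opening: 0.0447
```

>>> play_rows(increments=[[[0, 0, 0, -0.14], [0, 0, 0, -0.28], [0, 0, 0, -0.42], [0, 0, 0, -0.56], [0, 0, 0, -0.7]]])

```text
t: 8.1
tool_pos: [0.44, -0.3992, 0.0692]
orientation: [-2.947, -1.088, 0.002]
force: [0.8, 0.5, -0.0]
opening: 0.0452
```

```bash
python3 go.py .4403 -.3992 .0692 1.147
```

```text
t 8.1 pos [ 0.44   -0.3992  0.0692] yaw 0.707 q6 -1.53 open 45.2 F [ 0.8  0.5 -0. ]
INC [ 0.02  0.02 -0.  ] -0.44 tilt [-0.001  0.    -1.   ]
```

>>> play_rows(increments=[[[0, 0, 0, -0.14], [0, 0, 0, -0.28], [0, 0, 0, -0.44], [0, 0, 0, -0.44]]])

```text
t: 8.5
tool_pos: [0.44, -0.3992, 0.0692]
orientation: [-2.635, -1.708, 0.002]
force: [-0.2, -0.3, 0.2]
opening: 0.0448
```

>>> play_rows(increments=[[[0, 0, 0, 0], [0, 0, 0, 0], [0, 0, 0, 0], [0, 0, 0, 0], [0, 0, 0, 0]]], jaw=0)

```text
t: 9.0
tool_pos: [0.4401, -0.3989, 0.0691]
orientation: [-2.636, -1.707, 0.001]
force: [0.7, 1.0, -0.1]
opening: 0.0228
```

>>> play_rows(increments=[[[0, 0, 0, 0], [0, 0, 0, 0], [0, 0, 0, 0]]], squeeze=50)

```text
t: 9.3
tool_pos: [0.4403, -0.3988, 0.0691]
orientation: [-2.636, -1.707, 0.001]
force: [2.5, 1.2, -0.9]
opening: 0.0218
```

```bash
python3 go.py .4403 -.3992 .0692 1.147
```

```text
t 9.3 pos [ 0.4403 -0.3988  0.0691] yaw 1.149 q6 -1.97 open 21.8 F [ 2.5  1.2 -0.9]
INC [-0.03  0.02 -0.01] 0.002 tilt [-0.001  0.001 -1.   ]
```

>>> play_rows(increments=[[[0, 0, -1, 0], [0, 0, -2, 0], [0, 0, -3.2, 0], [0, 0, -4.5, 0], [0, 0, -5.6, 0]]])

```text
t: 9.8
tool_pos: [0.4405, -0.3994, 0.1272]
orientation: [2.637, 1.707, -0.001]
force: [0.0, -0.2, -0.5]
opening: 0.0216
```

```bash
python3 go.py .503 -.2115 .125 1.147
```

```text
t 9.8 pos [ 0.4405 -0.3994  0.1272] yaw 1.149 q6 -1.97 open 21.6 F [ 0.  -0.2 -0.5]
INC [19.7  -1.99  0.21] 0.002 tilt [-0.    -0.001 -1.   ]
```

>>> play_rows(increments=[[[4, -0.4, 0, 0], [8.5, -0.9, 0, 0], [13, -1.3, 0, 0], [17, -1.7, 0, 0], [19.7, -2, 0.2, 0]]])

```text
t: 10.3
tool_pos: [0.5038, -0.2094, 0.1264]
orientation: [2.635, 1.708, 0.001]
force: [1.3, -0.5, -0.5]
opening: 0.0217
```

>>> play_rows(increments=[[[0, 0, 0, 0], [0, 0, 0, 0]]])

```text
t: 10.5
tool_pos: [0.5042, -0.2092, 0.1274]
orientation: [2.632, 1.71, 0.001]
force: [1.0, -0.6, -0.8]
opening: 0.0217
```

```bash
python3 go.py .503 -.2115 .100 1.147;python3 snap.py p4 side 300 180 420 300 5;python3 snap.py p4 top 340 160 460 240 6
```

```text
t 10.5 pos [ 0.5042 -0.2092  0.1274] yaw 1.152 q6 -1.64 open 21.7 F [ 1.  -0.6 -0.8]
INC [-0.25 -0.02  2.74] 0.005 tilt [ 0.002 -0.002 -1.   ]
```

View pics/p4_side.png

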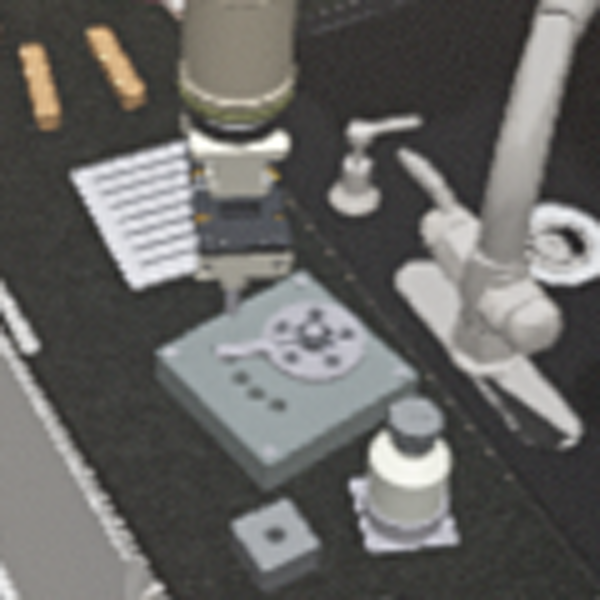

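View pics/p4_top.png

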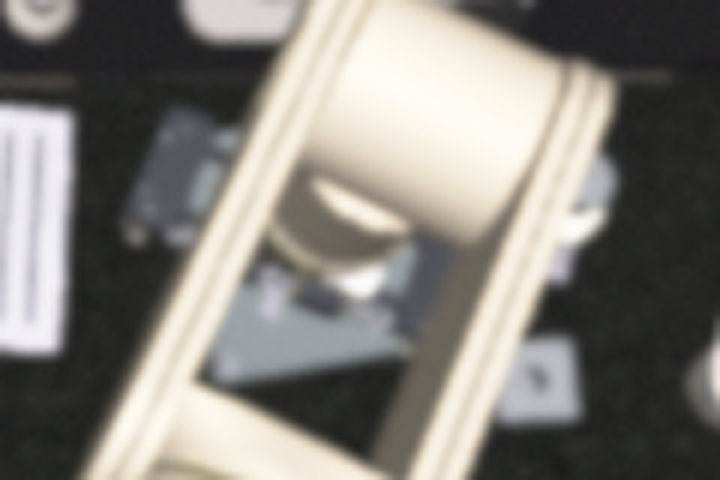

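Run:
```python
from fit import *
q=cv2.imread("pics/side_p4_full.png")
for nm,z,x,y in(("block",.03,.4405,-.4),("far",.034,.505,-.2915),("mid",.034,.498,-.272),("near",.034,.495,-.25)):
    for s in(1,):
        r=fit("side",q,"c",.0075,z,(x,y),.005,sign=-1);print(nm,r[0][:2].round(4),round(r[1],2))
    o=ortho("side",q,z,x-.012,x+.012,y-.012,y+.012,5000);g=cv2.cvtColor(o,cv2.COLOR_BGR2GRAY).astype(float)
    b=np.percentile(g,80);w=np.clip(b-15-g,0,None);i,j=np.indices(g.shape)
    print("   centroid",(x+.012-(w*i).sum()/w.sum()/5000).round(4),(y+.012-(w*j).sum()/w.sum()/5000).round(4))
```

```text
block [ 0.4408 -0.4   ] 0.94
   centroid 0.4408 -0.3998
far [ 0.5043 -0.2916] 0.79
   centroid 0.5042 -0.2912
mid [ 0.4937 -0.2725] 0.74
   centroid 0.4941 -0.2723
near [ 0.4904 -0.2517] 0.74
   centroid 0.4908 -0.252
```

>>> play_rows(increments=[[[0, 0, 0.8, 0], [0, 0, 1.6, 0], [0, 0, 2.4, 0], [0, 0, 2.8, 0], [0, 0, 2.8, 0]]])

```text
t: 11.1
tool_pos: [0.5029, -0.2103, 0.0976]
orientation: [2.636, 1.708, -0.001]
force: [-0.2, 0.7, -0.6]
opening: 0.0219
```

```bash
cat > arc.py <<'E'
import sys
from h import *
s=plant.read_state();M=R.from_rotvec(s["orientation"]).as_matrix();p=np.array(s["tool_pos"])
A=np.array([.5595,-.249]);d=p[:2]-A
print(s["t"],p.round(4),"r",np.hypot(*d).round(4),"ang",round(np.arctan2(d[1],d[0])%(2*np.pi),3),"F",np.round(s["force"],1),"open",s["opening"])
z=float(sys.argv[1])
for a in sys.argv[2:]:
    a=float(a);t=np.array([A[0]+.07*np.cos(a),A[1]+.07*np.sin(a),z]);print(a,(M.T@(t-p)*100).round(2))
E
python3 arc.py .099 2.6 2.68 2.76 2.84 2.92
```

```text
11.1 [ 0.5029 -0.2103  0.0976] r 0.0686 ang 2.541 F [-0.2  0.7 -0.6] open 0.02185294991768723
2.6 [-0.38 -0.2  -0.14]
2.68 [-0.94 -0.24 -0.14]
2.76 [-1.5  -0.24 -0.14]
2.84 [-2.06 -0.2  -0.14]
2.92 [-2.61 -0.11 -0.14]
```

>>> play_rows(increments=[[[-0.4, -0.2, -0.1, 0], [-0.95, -0.24, -0.1, 0], [-1.5, -0.24, -0.1, 0], [-2.06, -0.2, -0.1, 0], [-2.6, -0.11, -0.1, 0]]])

```text
t: 11.6
tool_pos: [0.4914, -0.234, 0.099]
orientation: [2.636, 1.707, -0.0]
force: [0.7, 1.9, -0.3]
opening: 0.0218
```

```bash
python3 arc.py .099 3.0 3.08 3.16 3.24 3.32
```

```text
11.6 [ 0.4914 -0.234   0.099 ] r 0.0698 ang 2.925 F [ 0.7  1.9 -0.3] open 0.021768032924535937
3.0 [-0.52  0.1  -0.  ]
3.08 [-1.05  0.28 -0.  ]
3.16 [-1.56  0.5  -0.  ]
3.24 [-2.06  0.76 -0.  ]
3.32 [-2.53  1.05 -0.  ]
```

>>> play_rows(increments=[[[-0.52, 0.1, 0, 0], [-1.05, 0.28, 0, 0], [-1.56, 0.5, 0, 0], [-2.06, 0.76, 0, 0], [-2.53, 1.05, 0, 0]]])

```text
t: 12.1
tool_pos: [0.4905, -0.2617, 0.0989]
orientation: [2.637, 1.708, -0.0]
force: [1.0, 3.7, -0.3]
opening: 0.0217
```

```bash
python3 arc.py .099 3.42 3.52 3.61 3.7 3.78;python3 snap.py p5 side 300 180 420 300 5
```

```text
12.1 [ 0.4905 -0.2617  0.0989] r 0.0701 ang 3.324 F [ 1.   3.7 -0.3] open 0.021675222505782767
3.42 [-0.53  0.42 -0.01]
3.52 [-1.04  0.9  -0.01]
3.61 [-1.46  1.37 -0.01]
3.7 [-1.83  1.87 -0.01]
3.78 [-2.13  2.35 -0.01]
```

View pics/p5_side.png

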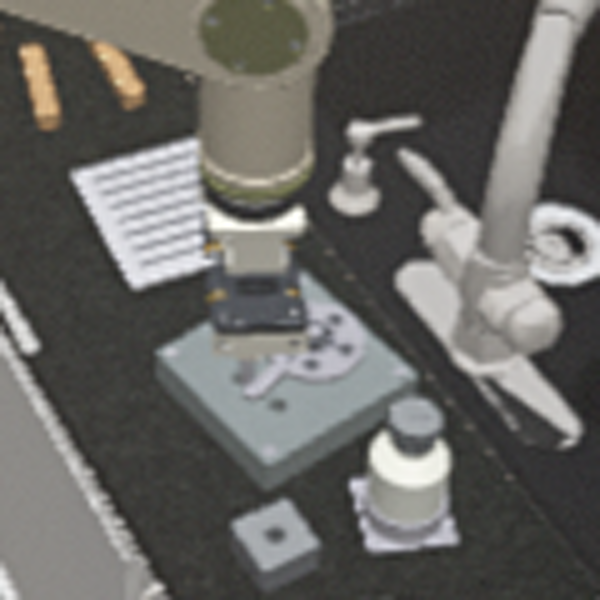

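The arm is turning, pushed by the pin's shank: its tip is at about (255,390). I'll continue the sweep.

>>> play_rows(increments=[[[-0.53, 0.42, 0, 0], [-1.04, 0.9, 0, 0], [-1.46, 1.37, 0, 0], [-1.83, 1.87, 0, 0], [-2.13, 2.35, 0, 0]]])

```text
t: 12.65
tool_pos: [0.5032, -0.2919, 0.0987]
orientation: [2.637, 1.707, -0.001]
force: [-0.9, 4.2, -0.2]
opening: 0.0217
```

>>> play_rows(increments=[[[0, 0, 0, 0], [0, 0, 0, 0]]])

```text
t: 12.85
tool_pos: [0.5031, -0.2921, 0.0986]
orientation: [2.637, 1.707, -0.002]
force: [-2.4, 2.3, -0.4]
opening: 0.0219
```

```bash
python3 go.py .5037 -.2905 .099 1.149;python3 snap.py p6 side 300 180 420 300 5
```

```text
t 12.85 pos [ 0.5031 -0.2921  0.0986] yaw 1.149 q6 -1.76 open 21.9 F [-2.4  2.3 -0.4]
INC [ 0.17 -0.01 -0.04] -0.0 tilt [-0.001 -0.001 -1.   ]
```

View pics/p6_side.png

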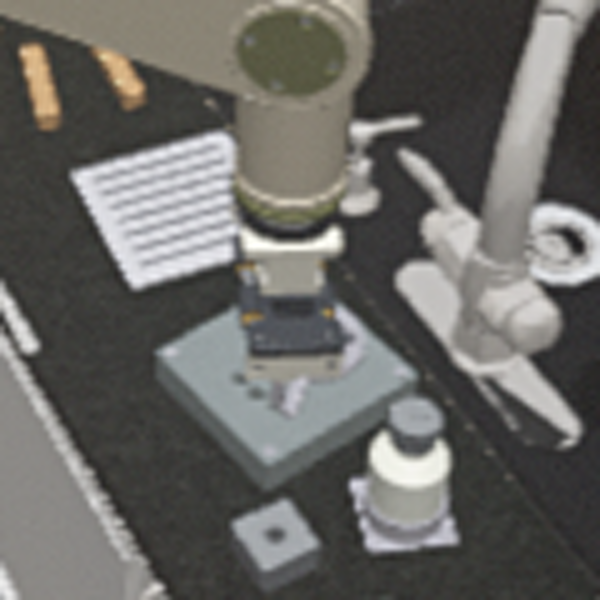

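>>> play_rows(increments=[[[0.12, 0, 0, 0], [0.12, 0, 0.3, 0], [0.12, 0, 0.6, 0], [0.12, 0, 0.8, 0], [0.12, 0, 0.8, 0]]])

```text
t: 13.4
tool_pos: [0.5042, -0.2905, 0.091]
orientation: [2.637, 1.707, 0.0]
force: [-1.1, 4.6, 3.9]
opening: 0.0216
```

```bash
python3 go.py .5037 -.2905 .069 1.149
```

```text
t 13.4 pos [ 0.5042 -0.2905  0.091 ] yaw 1.149 q6 -1.76 open 21.6 F [-1.1  4.6  3.9]
INC [-0.02 -0.05  2.2 ] 0.0 tilt [ 0. -0. -1.]
```

>>> play_rows(increments=[[[0, 0, 0.2, 0], [0, 0, 0.4, 0], [0, 0, 0.5, 0]]])

```text
t: 13.7
tool_pos: [0.5046, -0.29, 0.0859]
orientation: [2.637, 1.708, 0.001]
force: [-0.9, 6.3, 4.6]
opening: 0.0217
```

```bash
python3 go.py .5037 -.2905 .069 1.149
```

```text
t 13.7 pos [ 0.5046 -0.29    0.0859] yaw 1.149 q6 -1.76 open 21.7 F [-0.9  6.3  4.6]
INC [-0.08 -0.06  1.69] 0.0 tilt [ 0.001  0.    -1.   ]
```

>>> play_rows(increments=[[[0.08, 0, 0, 0], [0.08, 0, 0.3, 0], [0.08, 0, 0.6, 0], [0.08, 0, 0.8, 0]]])

```text
t: 14.1
tool_pos: [0.5046, -0.2892, 0.0773]
orientation: [-2.637, -1.708, -0.001]
force: [-2.5, 1.8, 1.6]
opening: 0.0218
```

```bash
python3 go.py .5037 -.2905 .069 1.149
```

```text
t 14.1 pos [ 0.5046 -0.2892  0.0773] yaw 1.149 q6 -1.76 open 21.8 F [-2.5  1.8  1.6]
INC [-0.15 -0.03  0.83] 0.0 tilt [ 0.  0. -1.]
```

Well in. Now down to the bottom.

>>> play_rows(increments=[[[0, 0, 0.3, 0], [0, 0, 0.6, 0], [0, 0, 0.75, 0], [0, 0, 0.75, 0]]])

```text
t: 14.5
tool_pos: [0.5043, -0.289, 0.0692]
orientation: [-2.636, -1.707, -0.0]
force: [-1.9, 2.8, -1.9]
opening: 0.0221
```

```bash
python3 go.py .5037 -.2905 .069 1.149;python3 snap.py p7 side 300 180 420 300 5
```

```text
t 14.5 pos [ 0.5043 -0.289   0.0692] yaw 1.149 q6 -1.76 open 22.1 F [-1.9  2.8 -1.9]
INC [-0.16  0.    0.02] 0.0 tilt [-0.     0.001 -1.   ]
```

View pics/p7_side.png

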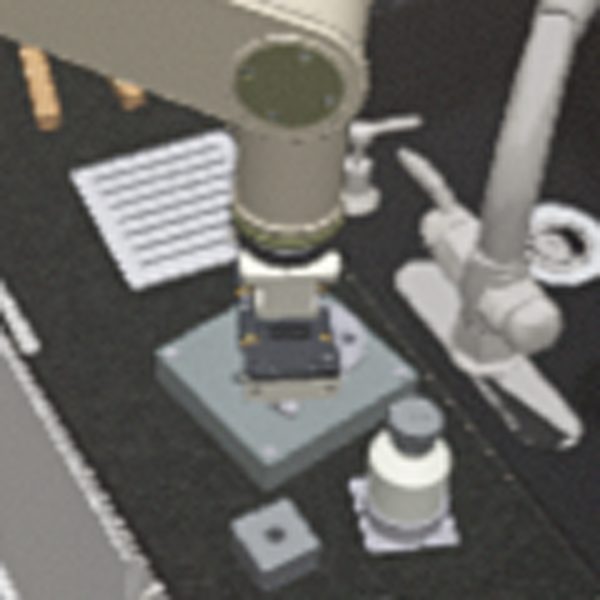

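>>> play_rows(increments=[[[0, 0, 0.1, 0], [0, 0, 0.2, 0], [0, 0, 0.2, 0]]])

```text
t: 14.85
tool_pos: [0.5046, -0.2891, 0.0688]
orientation: [-2.636, -1.707, -0.001]
force: [-6.5, 5.7, 11.8]
opening: 0.0216
```

>>> play_rows(increments=[[[0, 0, 0, 0], [0, 0, 0, 0], [0, 0, 0, 0], [0, 0, 0, 0], [0, 0, 0, 0]]], jaw=4)

```text
t: 15.35
tool_pos: [0.5046, -0.2891, 0.0687]
orientation: [-2.636, -1.707, -0.001]
force: [0.3, 0.0, -0.4]
opening: 0.0396
```

>>> play_rows(increments=[[[0, 0, -1, 0], [0, 0, -3, 0], [0, 0, -6, 0], [0, 0, -10, 0], [0, 0, -14, 0]]])

```text
t: 15.85
tool_pos: [0.5043, -0.289, 0.2104]
orientation: [-2.636, -1.707, -0.001]
force: [1.1, -0.7, 0.0]
opening: 0.0403
```

```bash
python3 go.py .393 .349 .25 0;python3 snap.py p8 side 300 180 420 300 5
```

```text
t 15.85 pos [ 0.5043 -0.289   0.2104] yaw 1.149 q6 -1.76 open 40.3 F [ 1.1 -0.7  0. ]
INC [ 53.67 -36.25  -3.89] 1.149 tilt [-0.     0.001 -1.   ]
```

View pics/p8_side.png

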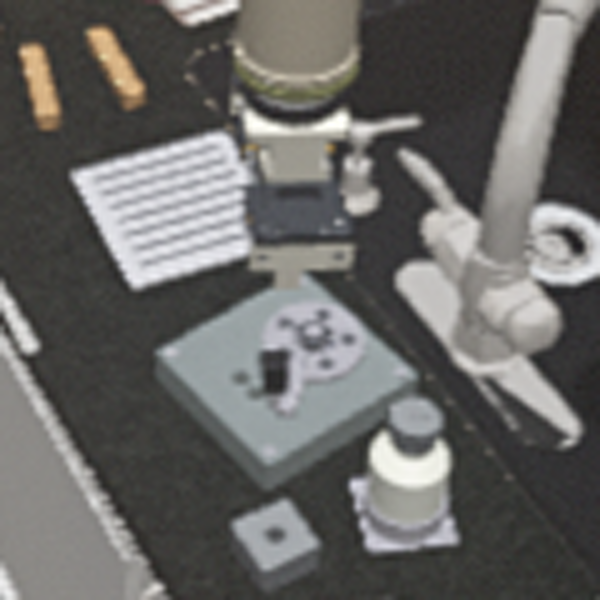

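```bash
python3 go.py .582 .19 .12 -.08
```

```text
t 15.9 pos [ 0.5072 -0.291   0.2193] yaw 1.149 q6 -1.76 open 40.1 F [ 1.2 -0.   5.5]
INC [ 46.96 -12.95   9.74] 1.229 tilt [ 0.009 -0.005 -1.   ]
```

>>> play_rows(increments=[[[4.7, -1.3, 0, 0.13], [9.4, -2.6, 0, 0.26], [14, -3.9, 0, 0.39], [18.6, -5.2, 0, 0.52], [23.2, -6.5, 0, 0.65]]], jaw=4.5)

```text
t: 16.4
tool_pos: [0.5429, -0.051, 0.2192]
orientation: [3.039, 0.766, 0.013]
force: [0.1, -0.1, 0.3]
opening: 0.0449
```

```bash
python3 go.py .582 .19 .12 -.08
python3 - <<'E'
from m import *
p,d=plant.read_camera("side");cv2.imwrite("pics/side_q1.png",p)
for r in sticks("side",p,.02):print(*r)
E
```

```text
t 16.4 pos [ 0.5429 -0.051   0.2192] yaw 0.494 q6 -0.68 open 44.9 F [ 0.1 -0.1  0.3]
INC [ 14.8  -19.46   9.83] 0.574 tilt [ 0.01  -0.006 -1.   ]
[490.4 331.8] [490.5 332.1] [126.4  22.6] 84.6 [295.  181.5]
[390.2 338.9] [390.5 337.7] [124.3  23.1] 81.4 [277.  186.5]
[581.6 176.9] [581.4 176.7] [120.5  22.8] 85.0 [323.5 193.5]
[500.3 186.9] [499.8 184. ] [127.3  22.9] 76.3 [308.  197.5]
[396.5 196.8] [395.5 193.9] [126.4  23.3] 78.6 [288.  202.5]
```

>>> play_rows(increments=[[[2.9, -3.9, 0, 0.12], [5.8, -7.8, 0, 0.24], [8.7, -11.7, 2, 0.36], [11.8, -15.6, 5, 0.48], [14.8, -19.5, 8, 0.574]]])

```text
t: 16.95
tool_pos: [0.5821, 0.1781, 0.1529]
orientation: [3.138, -0.15, 0.021]
force: [0.1, 1.5, -0.6]
opening: 0.045
```

>>> play_rows(increments=[[[0, 0, 0, 0], [0, 0, 0, 0]]])

```text
t: 17.15
tool_pos: [0.5816, 0.1789, 0.1521]
orientation: [3.137, -0.145, 0.019]
force: [0.4, -1.4, 0.5]
opening: 0.0452
```

```bash
python3 go.py .582 .19 .013 -.08; python3 snap.py s1 side 240 130 390 250 5
```

```text
t 17.15 pos [0.5816 0.1789 0.1521] yaw -0.092 q6 0.31 open 45.2 F [ 0.4 -1.4  0.5]
INC [-0.23 -1.12 13.91] -0.012 tilt [ 0.012 -0.001 -1.   ]
```

View pics/s1_side.png

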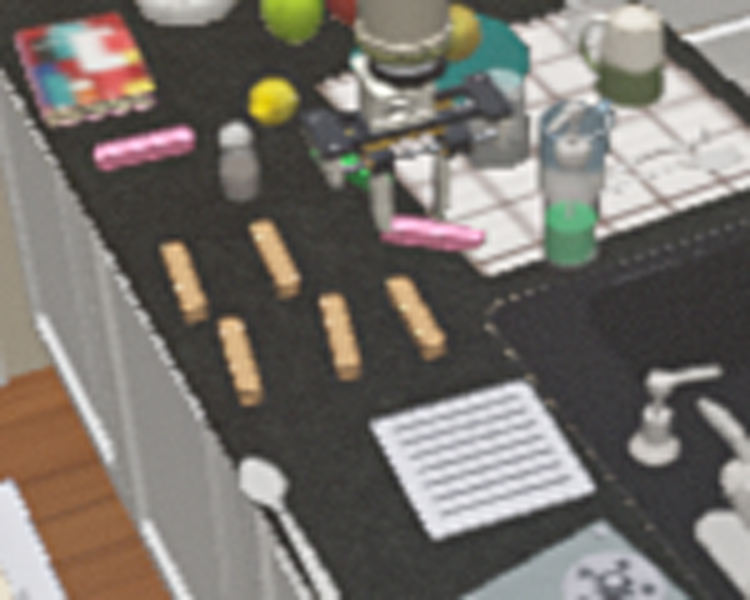

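>>> play_rows(increments=[[[-0.1, -0.9, 3.5, -0.012], [-0.1, -0.9, 7, -0.012], [-0.15, -0.9, 10, -0.012], [-0.15, -0.9, 12, -0.012], [-0.15, -0.9, 12.6, -0.012]]])

```text
t: 17.7
tool_pos: [0.5827, 0.1848, 0.0261]
orientation: [3.137, -0.129, 0.018]
force: [-0.2, -0.2, 0.5]
opening: 0.0451
```

```bash
python3 go.py .583 .188 .013 -.082; python3 snap.py s2 side 240 130 390 250 5
```

```text
t 17.7 pos [0.5827 0.1848 0.0261] yaw -0.082 q6 0.31 open 45.1 F [-0.2 -0.2  0.5]
INC [-0.01 -0.32  1.31] -0.0 tilt [ 0.012 -0.002 -1.   ]
```

View pics/s2_side.png

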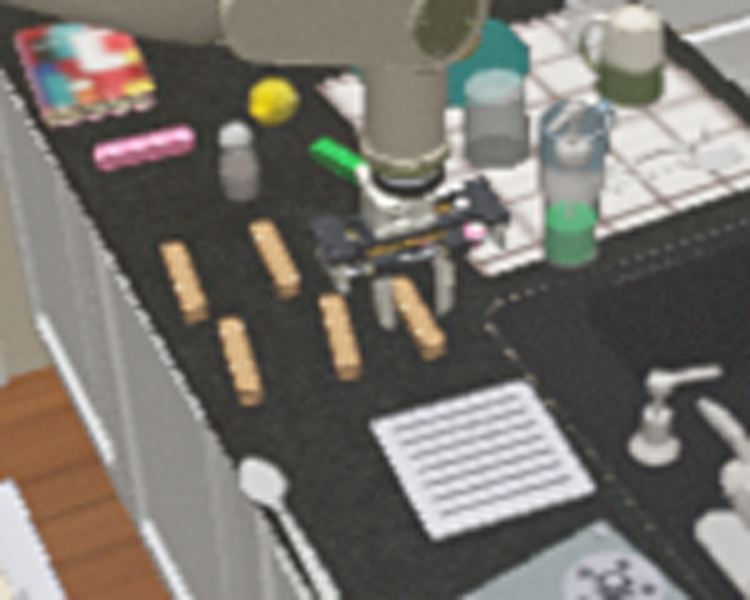

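>>> play_rows(increments=[[[0, -0.2, 0.7, 0], [0, -0.3, 1.3, 0], [0, -0.3, 1.3, 0]]])

```text
t: 18.05
tool_pos: [0.5837, 0.1881, 0.0136]
orientation: [3.138, -0.129, 0.02]
force: [-0.2, 0.4, -0.9]
opening: 0.0449
```

>>> play_rows(increments=[[[0, 0, 0, 0], [0, 0, 0, 0], [0, 0, 0, 0], [0, 0, 0, 0], [0, 0, 0, 0]]], jaw=0, squeeze=25)

```text
t: 18.55
tool_pos: [0.5839, 0.1882, 0.0141]
orientation: [3.138, -0.129, 0.021]
force: [-0.3, 0.5, 2.6]
opening: 0.02
```

>>> play_rows(increments=[[[0, 0, 0, 0], [0, 0, -1, 0], [0, 0, -4, 0], [0, 0, -7, 0], [0, 0, -9, 0]]])

```text
t: 19.05
tool_pos: [0.5836, 0.1886, 0.1072]
orientation: [3.139, -0.129, 0.025]
force: [0.4, 0.3, 0.2]
opening: 0.0197
```

```bash
python3 go.py .5485 -.0504 .10 1.489; python3 snap.py s3 side 240 130 390 250 5
```

```text
t 19.05 pos [0.5836 0.1886 0.1072] yaw -0.082 q6 0.32 open 19.7 F [0.4 0.3 0.2]
INC [-1.55 24.1   0.68] -1.571 tilt [ 0.016 -0.001 -1.   ]
```

View pics/s3_side.png

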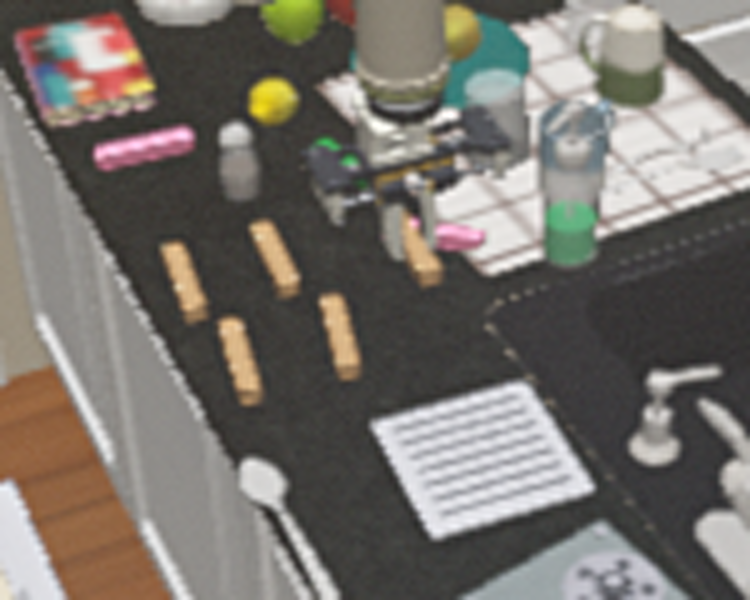

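>>> play_rows(increments=[[[-0.3, 4, 0, -0.14], [-0.6, 8, 0, -0.28], [-0.9, 12, 0, -0.42], [-1.1, 14, 0, -0.56], [-1.1, 14, 0, -0.7]]])

```text
t: 19.6
tool_pos: [0.5624, 0.0476, 0.1101]
orientation: [2.985, 0.957, 0.029]
force: [-0.3, -0.0, -0.1]
opening: 0.0195
```

>>> play_rows(increments=[[[0, 0, 0, -0.14], [0, 0, 0, -0.28], [0, 0, 0, -0.42], [0, 0, 0, -0.56], [0, 0, 0, -0.7]]])

```text
t: 20.1
tool_pos: [0.5622, 0.0475, 0.11]
orientation: [2.466, 1.926, 0.024]
force: [0.6, 0.1, -0.7]
opening: 0.0196
```

```bash
python3 go.py .5485 -.0504 .10 1.489
```

```text
t 20.1 pos [0.5622 0.0475 0.11  ] yaw 1.326 q6 -1.33 open 19.6 F [ 0.6  0.1 -0.7]
INC [-9.84  1.02  0.98] -0.163 tilt [ 0.02  -0.001 -1.   ]
```

>>> play_rows(increments=[[[-3.5, 0.3, 0.5, -0.08], [-7, 0.7, 1, -0.163], [-9.8, 1.0, 2, -0.163], [-9.8, 1.0, 4, -0.163], [-9.8, 1, 4, -0.163]]])

```text
t: 20.6
tool_pos: [0.5466, -0.0504, 0.067]
orientation: [2.305, 2.12, 0.017]
force: [-1.1, 0.6, -0.5]
opening: 0.0197
```

```bash
python3 go.py .5485 -.0504 .0250 1.489;python3 snap.py s4 side 290 180 390 260 7
```

```text
t 20.6 pos [ 0.5466 -0.0504  0.067 ] yaw 1.488 q6 -1.68 open 19.7 F [-1.1  0.6 -0.5]
INC [0.01 0.13 4.2 ] -0.001 tilt [ 0.015  0.    -1.   ]
```

View pics/s4_side.png

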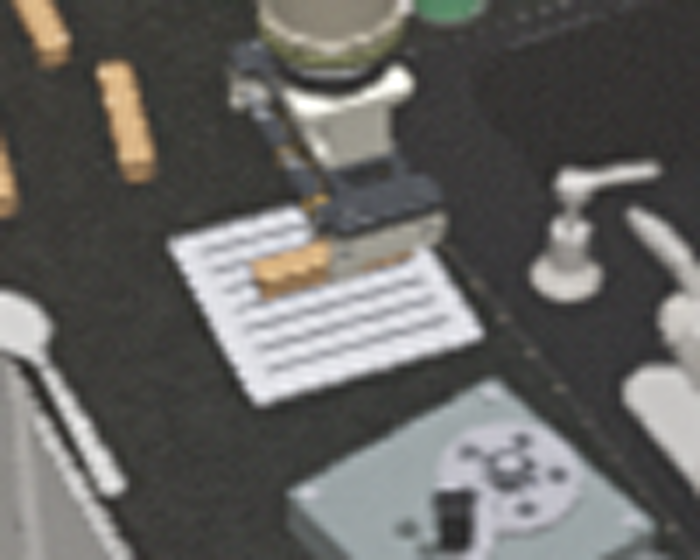

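>>> play_rows(increments=[[[0, 0.1, 1.5, 0], [0, 0.1, 3, 0], [0, 0.1, 3.8, 0], [0, 0.1, 4.15, 0], [0, 0.1, 4.2, 0]]])

```text
t: 21.15
tool_pos: [0.5486, -0.0497, 0.0255]
orientation: [2.303, 2.122, 0.017]
force: [-0.5, 0.9, 0.0]
opening: 0.0202
```

>>> play_rows(increments=[[[0, 0, 0, 0], [0, 0, 0, 0], [0, 0, 0, 0]]], jaw=3.2)

```text
t: 21.45
tool_pos: [0.549, -0.0498, 0.0261]
orientation: [2.303, 2.121, 0.018]
force: [-0.8, -0.6, -0.7]
opening: 0.0318
```

>>> play_rows(increments=[[[0, 0, -1, 0], [0, 0, -3, 0], [0, 0, -6, 0], [0, 0, -9, 0], [0, 0, -9, 0]]])

```text
t: 21.95
tool_pos: [0.5512, -0.0505, 0.1226]
orientation: [2.297, 2.116, 0.027]
force: [1.2, 0.3, 0.7]
opening: 0.0322
```

```bash
python3 go.py .503 .195 .10 -.256;python3 snap.py s5 side 290 180 390 260 7
```

```text
t 21.95 pos [ 0.5512 -0.0505  0.1226] yaw 1.489 q6 -1.68 open 32.2 F [1.2 0.3 0.7]
INC [24.07 -6.87  2.1 ] 1.745 tilt [ 0.025 -0.002 -1.   ]
```

View pics/s5_side.png

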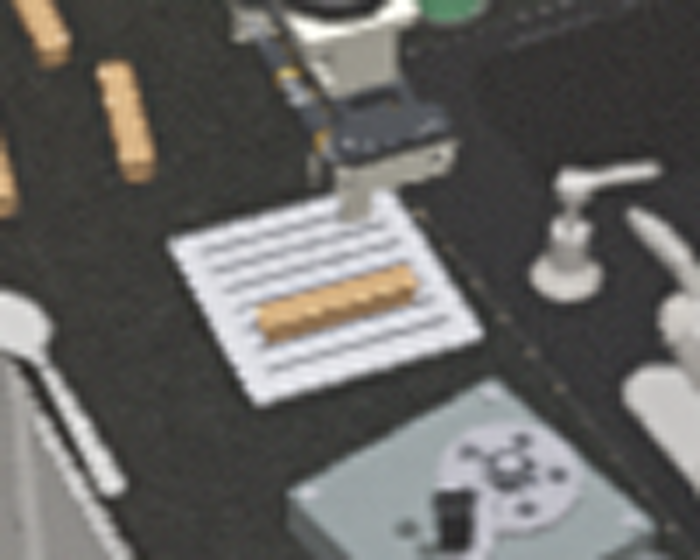

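>>> play_rows(increments=[[[4, -1.1, 0, 0.14], [8, -2.3, 0, 0.28], [12, -3.4, 0, 0.42], [16, -4.6, 0, 0.56], [20, -5.7, 0, 0.7]]], jaw=4.5)

```text
t: 22.5
tool_pos: [0.5084, 0.155, 0.1181]
orientation: [2.895, 1.195, 0.03]
force: [0.6, -0.0, -0.3]
opening: 0.045
```

>>> play_rows(increments=[[[0, 0, 0, 0.14], [0, 0, 0, 0.28], [0, 0, 0, 0.42], [0, 0, 0, 0.56], [0, 0, 0, 0.7]]])

```text
t: 23.0
tool_pos: [0.5076, 0.1549, 0.1171]
orientation: [3.137, 0.122, 0.03]
force: [-1.0, -0.2, 0.1]
opening: 0.0453
```

```bash
python3 go.py .5025 .194 .04 -.256
```

```text
t 23.0 pos [0.5076 0.1549 0.1171] yaw 0.078 q6 0.13 open 45.3 F [-1.  -0.2  0.1]
INC [-0.35 -3.96  7.69] 0.334 tilt [ 0.019 -0.002 -1.   ]
```

>>> play_rows(increments=[[[-0.1, -1.5, 1, 0.12], [-0.2, -3, 2, 0.24], [-0.3, -4, 4, 0.334], [-0.3, -4, 6.5, 0.334], [-0.3, -4, 7.7, 0.334]]])

```text
t: 23.5
tool_pos: [0.5007, 0.1941, 0.0369]
orientation: [3.115, -0.401, 0.024]
force: [0.5, -0.8, -0.6]
opening: 0.0448
```

```bash
python3 go.py .5025 .194 .013 -.256; python3 snap.py s6 side 240 130 390 250 5
```

```text
t 23.5 pos [0.5007 0.1941 0.0369] yaw -0.256 q6 0.54 open 44.8 F [ 0.5 -0.8 -0.6]
INC [ 0.14 -0.04  2.39] 0.0 tilt [ 0.015 -0.003 -1.   ]
```

View pics/s6_side.png

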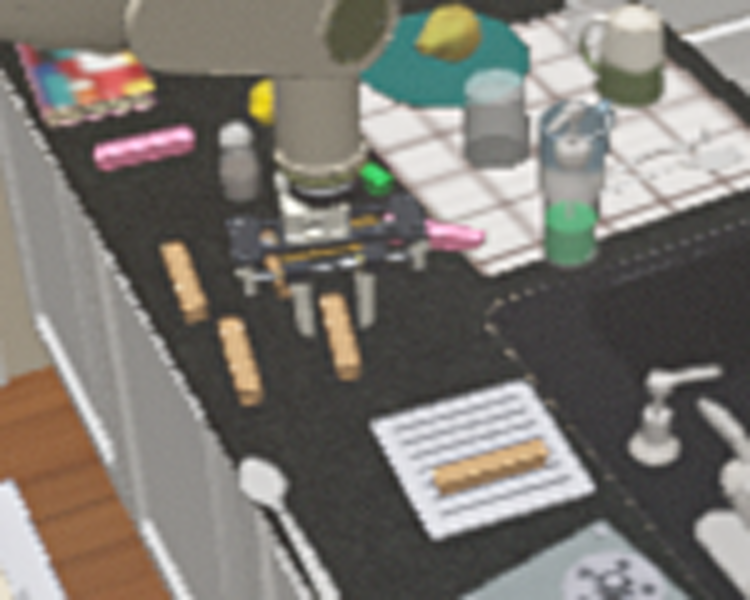

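>>> play_rows(increments=[[[0.1, 0, 0.8, 0], [0.1, 0, 1.6, 0], [0.1, 0, 2.35, 0], [0.1, 0, 2.35, 0]]])

```text
t: 23.95
tool_pos: [0.5016, 0.1931, 0.012]
orientation: [3.114, -0.401, 0.022]
force: [-0.5, -0.2, -0.2]
opening: 0.0449
```

>>> play_rows(increments=[[[0, 0, 0, 0], [0, 0, 0, 0], [0, 0, 0, 0], [0, 0, 0, 0], [0, 0, 0, 0]]], jaw=0)

```text
t: 24.45
tool_pos: [0.5018, 0.1932, 0.0123]
orientation: [3.114, -0.401, 0.023]
force: [-0.2, 0.2, 0.9]
opening: 0.0199
```

>>> play_rows(increments=[[[0, 0, 0, 0], [0, 0, -1, 0], [0, 0, -4, 0], [0, 0, -7, 0], [0, 0, -9, 0]]])

```text
t: 24.95
tool_pos: [0.5014, 0.1938, 0.1053]
orientation: [3.115, -0.401, 0.026]
force: [1.5, 0.4, 0.7]
opening: 0.0196
```

```bash
python3 go.py .5535 .0114 .10 1.489
```

```text
t 24.95 pos [0.5014 0.1938 0.1053] yaw -0.256 q6 0.54 open 19.6 F [1.5 0.4 0.7]
INC [ 9.65 16.33  0.66] -1.745 tilt [ 0.017 -0.003 -1.   ]
```

>>> play_rows(increments=[[[2, 3.4, 0, -0.14], [4, 6.8, 0, -0.28], [6, 10.2, 0, -0.42], [8, 13.6, 0, -0.56], [9.6, 16.3, 0, -0.7]]])

```text
t: 25.45
tool_pos: [0.5535, 0.0098, 0.1076]
orientation: [3.056, 0.698, 0.026]
force: [0.6, 0.5, 0.2]
opening: 0.0196
```

>>> play_rows(increments=[[[0, 0, 0, -0.14], [0, 0, 0, -0.28], [0, 0, 0, -0.42], [0, 0, 0, -0.56], [0, 0, 0, -0.7]]])

```text
t: 25.95
tool_pos: [0.5535, 0.0097, 0.1082]
orientation: [2.622, 1.708, 0.021]
force: [-0.5, 0.1, -0.3]
opening: 0.0195
```

```bash
python3 go.py .5535 .0114 .06 1.489
```

```text
t 25.95 pos [0.5535 0.0097 0.1082] yaw 1.155 q6 -1.23 open 19.5 F [-0.5  0.1 -0.3]
INC [ 0.13 -0.15  4.82] -0.334 tilt [ 0.018 -0.003 -1.   ]
```

>>> play_rows(increments=[[[0.1, -0.1, 0, -0.14], [0.1, -0.15, 1, -0.28], [0.1, -0.15, 2.5, -0.334], [0.1, -0.15, 4.5, -0.334], [0.1, -0.15, 4.8, -0.334]]])

```text
t: 26.45
tool_pos: [0.5516, 0.0112, 0.0584]
orientation: [2.302, 2.121, 0.014]
force: [-0.3, 0.3, -1.5]
opening: 0.0195
```

```bash
python3 go.py .5535 .0114 .0235 1.489;python3 snap.py s7 side 290 180 390 260 7
```

```text
t 26.45 pos [0.5516 0.0112 0.0584] yaw 1.489 q6 -1.56 open 19.5 F [-0.3  0.3 -1.5]
INC [0.04 0.13 3.49] -0.0 tilt [ 0.014 -0.003 -1.   ]
```

View pics/s7_side.png

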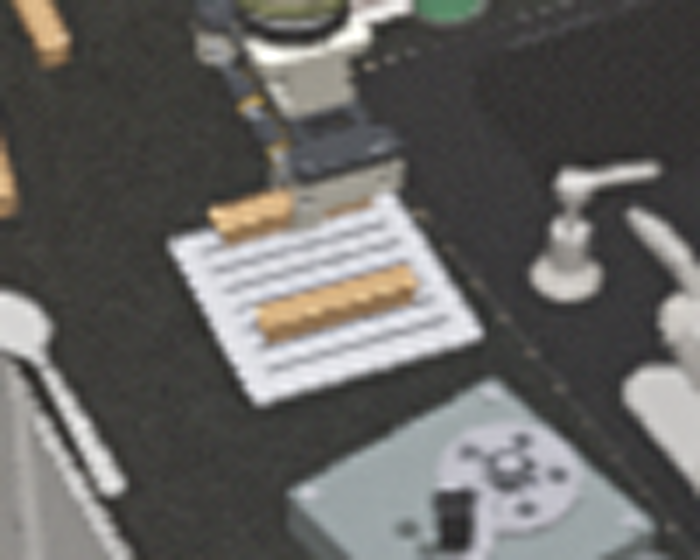

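>>> play_rows(increments=[[[0, 0.1, 1.2, 0], [0, 0.1, 2.4, 0], [0, 0.1, 3.2, 0], [0, 0.1, 3.45, 0], [0, 0.1, 3.45, 0]]])

```text
t: 27.0
tool_pos: [0.5531, 0.0111, 0.0238]
orientation: [2.303, 2.121, 0.013]
force: [-0.2, 0.0, -0.0]
opening: 0.02
```

>>> play_rows(increments=[[[0, 0, 0, 0], [0, 0, 0, 0], [0, 0, 0, 0]]], jaw=3.2)

```text
t: 27.3
tool_pos: [0.5535, 0.011, 0.0243]
orientation: [2.302, 2.12, 0.014]
force: [-0.5, 1.0, 0.0]
opening: 0.0314
```

>>> play_rows(increments=[[[0, 0, -1, 0], [0, 0, -3, 0], [0, 0, -6, 0], [0, 0, -9, 0], [0, 0, -9, 0]]])

```text
t: 27.8
tool_pos: [0.5558, 0.011, 0.1207]
orientation: [2.297, 2.116, 0.024]
force: [0.8, -1.2, 1.7]
opening: 0.0318
```

```bash
python3 go.py .492 .343 .10 -.122;python3 snap.py s8 side 240 130 390 250 5
python3 - <<'E'
from m import *
p=cv2.imread("pics/side_s8_full.png")
for r in sticks("side",p,.02):print(*r)
for r in sticks("side",p,.03):print(*r)
E
```

```text
t 27.8 pos [0.5558 0.011  0.1207] yaw 1.489 q6 -1.56 open 31.8 F [ 0.8 -1.2  1.7]
INC [32.56 -9.13  1.81] 1.611 tilt [ 0.024 -0.003 -1.   ]
[490.4 331.8] [490.5 332.1] [126.4  22.6] 84.6 [295.  181.5]
[390.2 338.2] [390.5 337.7] [124.3  23.1] 81.4 [277.  186.5]
[396.5 197.4] [395.5 193.9] [126.4  23.3] 78.6 [288.  202.5]
[547.8  12.2] [549.9  10.4] [ 33.6 106.6] 85.9 [332.5 215.5]
[547.5 -48.9] [548.5 -50.2] [ 33.  107.6] 84.5 [338.  223.5]
[486.2 319.6] [486.2 319.9] [125.4  22.4] 84.6 [295.  181.5]
[386.8 326. ] [387.1 325.5] [123.3  22.9] 81.4 [277.  186.5]
[393.  186.3] [392.1 182.9] [125.3  23.1] 78.6 [288.  202.5]
[543.1   2.7] [545.1   1. ] [ 33.3 105.7] 85.9 [332.5 215.5]
[542.8 -57.9] [543.8 -59.1] [ 32.7 106.7] 84.5 [338.  223.5]
```

View pics/s8_side.png

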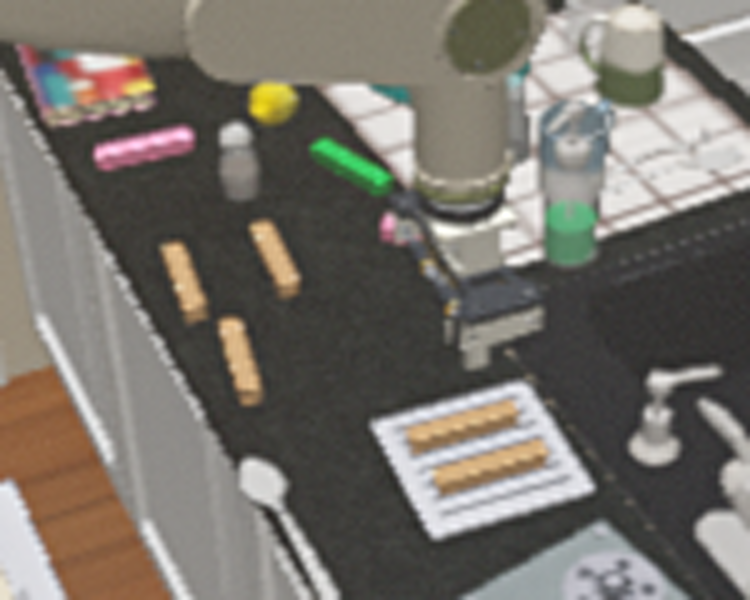

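>>> play_rows(increments=[[[4.7, -1.3, 0, 0.14], [9.4, -2.6, 0, 0.28], [14, -3.9, 0, 0.42], [18.6, -5.2, 0, 0.56], [23.2, -6.5, 0, 0.7]]], jaw=4.5)

```text
t: 28.35
tool_pos: [0.51, 0.2377, 0.1157]
orientation: [2.88, 1.227, 0.026]
force: [-0.1, 0.4, 0.7]
opening: 0.0451
```

>>> play_rows(increments=[[[0, 0, 0, 0.14], [0, 0, 0, 0.28], [0, 0, 0, 0.42], [0, 0, 0, 0.56], [0, 0, 0, 0.7]]])

```text
t: 28.85
tool_pos: [0.5092, 0.2375, 0.1146]
orientation: [3.132, 0.156, 0.028]
force: [0.3, -0.3, -0.6]
opening: 0.0451
```

```bash
python3 go.py .492 .342 .05 -.122
```

```text
t 28.85 pos [0.5092 0.2375 0.1146] yaw 0.1 q6 0.25 open 45.1 F [ 0.3 -0.3 -0.6]
INC [ -0.79 -10.61   6.39] 0.222 tilt [ 0.018 -0.004 -1.   ]
```

>>> play_rows(increments=[[[-0.3, -3.5, 0, 0.11], [-0.6, -7, 0, 0.222], [-0.8, -10.6, 2, 0.222], [-0.8, -10.6, 5, 0.222], [-0.8, -10.6, 6.4, 0.222]]])

```text
t: 29.35
tool_pos: [0.4894, 0.3416, 0.0461]
orientation: [3.13, -0.189, 0.022]
force: [-0.7, 0.1, -0.0]
opening: 0.0447
```

```bash
python3 go.py .4925 .342 .013 -.122; python3 snap.py s9 side 240 130 390 250 5
```

```text
t 29.35 pos [0.4894 0.3416 0.0461] yaw -0.12 q6 0.66 open 44.7 F [-0.7  0.1 -0. ]
INC [ 0.26 -0.1   3.32] 0.002 tilt [ 0.014 -0.007 -1.   ]
```

View pics/s9_side.png

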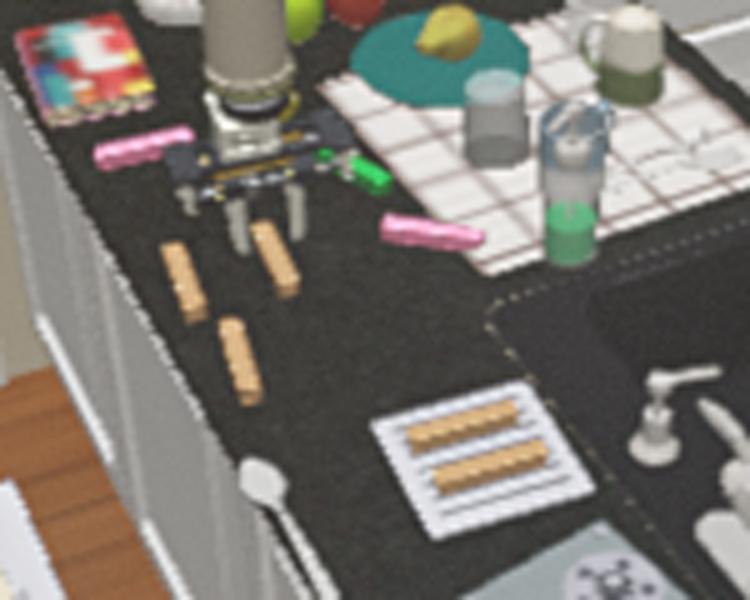

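>>> play_rows(increments=[[[0.2, -0.1, 1.1, 0], [0.2, -0.1, 2.2, 0], [0.2, -0.1, 3.3, 0], [0.2, -0.1, 3.3, 0]]])

```text
t: 29.8
tool_pos: [0.4919, 0.3405, 0.0118]
orientation: [3.129, -0.191, 0.02]
force: [0.4, 0.2, 0.0]
opening: 0.0449
```

>>> play_rows(increments=[[[0, 0, 0, 0], [0, 0, 0, 0], [0, 0, 0, 0], [0, 0, 0, 0], [0, 0, 0, 0]]], jaw=0)

```text
t: 30.3
tool_pos: [0.492, 0.3405, 0.0118]
orientation: [3.129, -0.192, 0.02]
force: [0.6, -1.0, -0.1]
opening: 0.0197
```

>>> play_rows(increments=[[[0, 0, 0, 0], [0, 0, -1, 0], [0, 0, -4, 0], [0, 0, -7, 0], [0, 0, -9, 0]]])

```text
t: 30.8
tool_pos: [0.4917, 0.3418, 0.105]
orientation: [3.13, -0.191, 0.024]
force: [0.8, -0.3, -0.6]
opening: 0.0197
```

```bash
python3 go.py .5819 -.022 .10 -.082
```

```text
t 30.8 pos [0.4917 0.3418 0.105 ] yaw -0.122 q6 0.66 open 19.7 F [ 0.8 -0.3 -0.6]
INC [13.37 35.    0.87] -0.04 tilt [ 0.015 -0.006 -1.   ]
```

>>> play_rows(increments=[[[1.8, 4.6, 0, 0], [3.5, 9.2, 0, 0], [5.3, 13.8, 0, 0], [7, 18.4, 0, -0.02], [8.8, 23, 0, -0.04]]])

```text
t: 31.3
tool_pos: [0.5512, 0.1011, 0.1084]
orientation: [3.133, -0.127, 0.025]
force: [0.9, 0.2, -0.2]
opening: 0.0197
```

```bash
python3 go.py .5819 -.022 .09 -.082
```

```text
t 31.3 pos [0.5512 0.1011 0.1084] yaw -0.081 q6 0.18 open 19.7 F [ 0.9  0.2 -0.2]
INC [ 4.02 12.01  1.97] 0.001 tilt [ 0.016 -0.006 -1.   ]
```

>>> play_rows(increments=[[[1.3, 4, 0, 0], [2.7, 8, 0.5, 0], [4, 12, 1, 0], [4, 12, 1.5, 0], [4, 12, 2, 0]]])

```text
t: 31.8
tool_pos: [0.5819, -0.0227, 0.09]
orientation: [3.134, -0.131, 0.026]
force: [0.3, 0.0, -0.2]
opening: 0.0198
```

```bash
python3 go.py .5819 -.022 .043 -.082;python3 snap.py s10 side 290 180 390 260 7
```

```text
t 31.8 pos [ 0.5819 -0.0227  0.09  ] yaw -0.083 q6 -0.04 open 19.8 F [ 0.3  0.  -0.2]
INC [-0.09 -0.09  4.7 ] -0.001 tilt [ 0.016 -0.006 -1.   ]
```

View pics/s10_side.png

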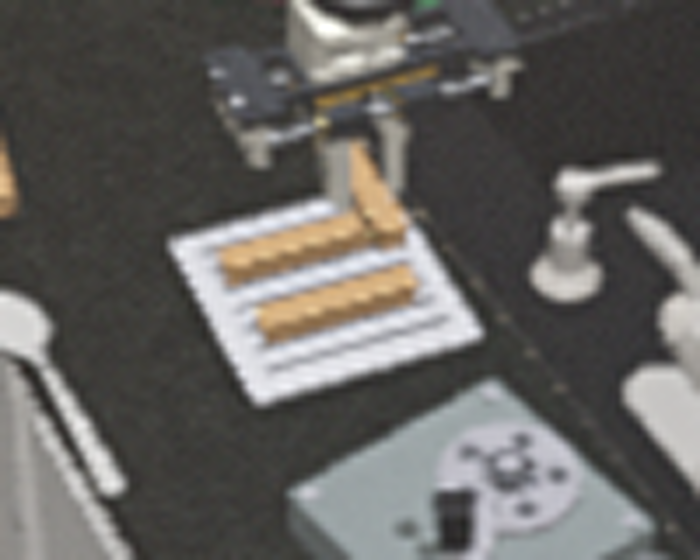

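>>> play_rows(increments=[[[0, 0, 1.5, 0], [0, 0, 3, 0], [0, 0, 4.2, 0], [0, 0, 4.65, 0], [0, 0, 4.7, 0]]])

```text
t: 32.35
tool_pos: [0.5808, -0.0209, 0.0415]
orientation: [3.134, -0.127, 0.019]
force: [-6.4, 1.9, 13.5]
opening: 0.0198
```

```bash
python3 go.py .5819 -.022 .043 -.082
```

```text
t 32.35 pos [ 0.5808 -0.0209  0.0415] yaw -0.081 q6 -0.04 open 19.8 F [-6.4  1.9 13.5]
INC [ 0.12  0.11 -0.15] 0.001 tilt [ 0.012 -0.005 -1.   ]
```

Contact; ease up by 1.5 mm and release.

>>> play_rows(increments=[[[0, 0, -0.15, 0], [0, 0, -0.15, 0]]])

```text
t: 32.55
tool_pos: [0.5806, -0.0204, 0.0425]
orientation: [3.135, -0.125, 0.018]
force: [-0.1, -0.0, -0.7]
opening: 0.0199
```

>>> play_rows(increments=[[[0, 0, 0, 0], [0, 0, 0, 0], [0, 0, 0, 0]]], jaw=3.2)

```text
t: 32.85
tool_pos: [0.5805, -0.0203, 0.0423]
orientation: [3.135, -0.125, 0.018]
force: [-0.6, -0.0, -0.3]
opening: 0.0315
```

>>> play_rows(increments=[[[0, 0, -1, 0], [0, 0, -3, 0], [0, 0, -6, 0], [0, 0, -7, 0], [0, 0, -7, 0]]])

```text
t: 33.35
tool_pos: [0.5816, -0.0203, 0.115]
orientation: [3.134, -0.126, 0.026]
force: [-0.4, 0.1, -0.8]
opening: 0.0321
```

```bash
python3 go.py .399 .206 .10 -.185;python3 snap.py s11 side 240 130 390 250 5
python3 - <<'E'
from m import *
p=cv2.imread("pics/side_s11_full.png")
for r in sticks("side",p,.02):print(*r)
E
```

```text
t 33.35 pos [ 0.5816 -0.0203  0.115 ] yaw -0.08 q6 -0.04 open 32.1 F [-0.4  0.1 -0.8]
INC [-20.03 -21.1    1.08] 0.105 tilt [ 0.016 -0.006 -1.   ]
[390.2 339.9] [390.6 338.5] [126.   23.1] 81.4 [276.5 186.5]
[396.5 196.8] [395.5 193.9] [126.4  23.3] 78.6 [288.  202.5]
[555.2 -13.8] [ 5.502e+02 -5.000e-01] [136.3 109.1] 87.4 [335.5 217. ]
```

View pics/s11_side.png

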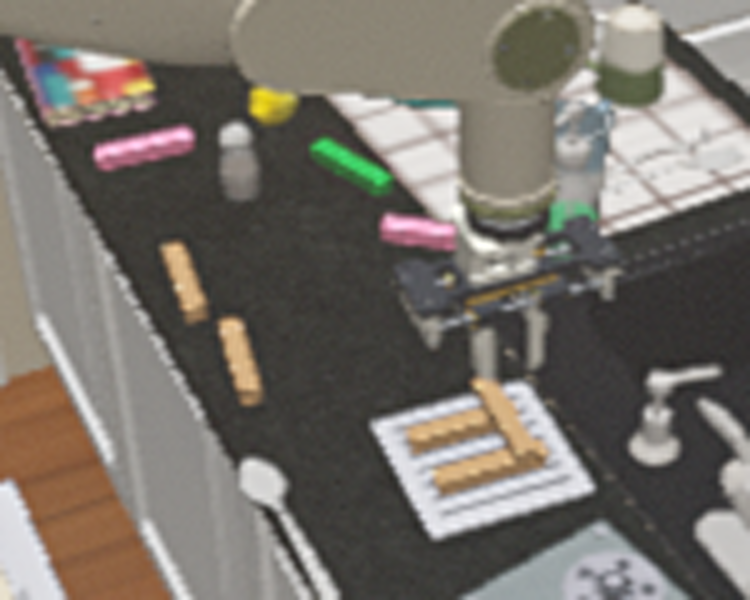

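>>> play_rows(increments=[[[-3.3, -3.5, 0, 0.05], [-6.6, -7, 0, 0.1], [-9.9, -10.5, 0, 0.105], [-13.3, -14, 0, 0.105], [-16.6, -17.5, 0, 0.105]]], jaw=4.5)

```text
t: 33.9
tool_pos: [0.4264, 0.1683, 0.1081]
orientation: [3.123, -0.291, 0.018]
force: [0.4, 1.2, -0.6]
opening: 0.045
```

```bash
python3 go.py .399 .206 .05 -.185
```

```text
t 33.9 pos [0.4264 0.1683 0.1081] yaw -0.186 q6 0.46 open 45.0 F [ 0.4  1.2 -0.6]
INC [-3.45 -3.22  5.76] -0.001 tilt [ 0.011 -0.006 -1.   ]
```

>>> play_rows(increments=[[[-1.7, -1.6, 0.5, 0], [-3.4, -3.2, 1.5, 0], [-3.4, -3.2, 4, 0], [-3.4, -3.2, 5.5, 0], [-3.4, -3.2, 5.8, 0]]])

```text
t: 34.4
tool_pos: [0.3965, 0.2048, 0.046]
orientation: [3.121, -0.289, 0.009]
force: [0.6, -0.6, -0.1]
opening: 0.0447
```

```bash
python3 go.py .399 .2055 .013 -.185; python3 snap.py s12 side 240 130 390 250 5
```

```text
t 34.4 pos [0.3965 0.2048 0.046 ] yaw -0.185 q6 0.56 open 44.7 F [ 0.6 -0.6 -0.1]
INC [ 0.21 -0.13  3.3 ] 0.0 tilt [ 0.005 -0.008 -1.   ]
```

View pics/s12_side.png

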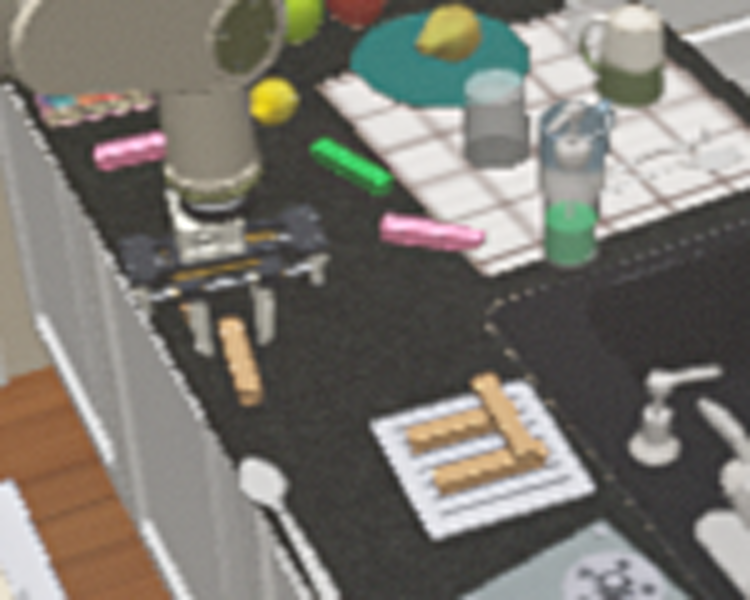

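>>> play_rows(increments=[[[0.1, -0.1, 1.1, 0], [0.2, -0.1, 2.2, 0], [0.2, -0.1, 3.3, 0], [0.2, -0.1, 3.3, 0]]])

```text
t: 34.85
tool_pos: [0.3989, 0.2048, 0.0123]
orientation: [3.12, -0.291, 0.008]
force: [-0.9, -0.2, 0.4]
opening: 0.0452
```

>>> play_rows(increments=[[[0, 0, 0, 0], [0, 0, 0, 0], [0, 0, 0, 0], [0, 0, 0, 0], [0, 0, 0, 0]]], jaw=0)

```text
t: 35.35
tool_pos: [0.3991, 0.2049, 0.0127]
orientation: [3.12, -0.291, 0.009]
force: [-0.5, 0.3, 1.9]
opening: 0.0199
```

>>> play_rows(increments=[[[0, 0, 0, 0], [0, 0, -1, 0], [0, 0, -4, 0], [0, 0, -7, 0], [0, 0, -9, 0]]])

```text
t: 35.85
tool_pos: [0.3995, 0.206, 0.1056]
orientation: [3.122, -0.291, 0.012]
force: [0.7, -0.1, -0.9]
opening: 0.0198
```

```bash
python3 go.py .5201 -.0185 .11 -.082
```

```text
t 35.85 pos [0.3995 0.206  0.1056] yaw -0.186 q6 0.56 open 19.8 F [ 0.7 -0.1 -0.9]
INC [16.   19.84 -0.2 ] -0.104 tilt [ 0.007 -0.007 -1.   ]
```

>>> play_rows(increments=[[[2.7, 3.3, 0, 0], [5.4, 6.6, 0, 0], [8, 10, 0, -0.05], [10.7, 13.3, 0, -0.104], [13.4, 16.6, 0, -0.104]]])

```text
t: 36.35
tool_pos: [0.5012, 0.0165, 0.1086]
orientation: [3.132, -0.125, 0.013]
force: [-0.3, 0.6, -0.7]
opening: 0.0197
```

```bash
python3 go.py .5201 -.018 .09 -.082
```

```text
t 36.35 pos [0.5012 0.0165 0.1086] yaw -0.08 q6 0.02 open 19.7 F [-0.3  0.6 -0.7]
INC [2.14 3.28 1.9 ] 0.002 tilt [ 0.008 -0.007 -1.   ]
```

>>> play_rows(increments=[[[1, 1.6, 0.5, 0], [2.1, 3.3, 1, 0], [2.1, 3.3, 1.9, 0], [2.1, 3.3, 1.9, 0]]])

```text
t: 36.75
tool_pos: [0.5186, -0.018, 0.0888]
orientation: [3.133, -0.127, 0.009]
force: [-0.2, 0.5, -0.4]
opening: 0.0197
```

```bash
python3 go.py .5201 -.018 .0435 -.082;python3 snap.py s13 side 290 180 390 260 7
```

```text
t 36.75 pos [ 0.5186 -0.018   0.0888] yaw -0.081 q6 -0.05 open 19.7 F [-0.2  0.5 -0.4]
INC [ 0.13 -0.04  4.53] 0.001 tilt [ 0.006 -0.006 -1.   ]
```

View pics/s13_side.png

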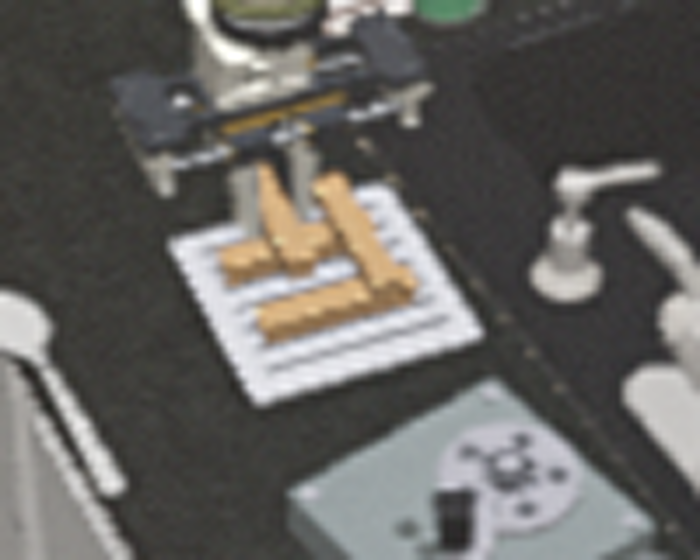

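>>> play_rows(increments=[[[0.1, 0, 1.5, 0], [0.1, 0, 3, 0], [0.1, 0, 4.1, 0], [0.1, 0, 4.5, 0], [0.1, 0, 4.5, 0]]])

```text
t: 37.3
tool_pos: [0.519, -0.0175, 0.0434]
orientation: [3.133, -0.124, 0.007]
force: [0.4, 1.2, 0.1]
opening: 0.0196
```

```bash
python3 go.py .5201 -.018 .043 -.082
```

```text
t 37.3 pos [ 0.519  -0.0175  0.0434] yaw -0.079 q6 -0.05 open 19.6 F [0.4 1.2 0.1]
INC [0.11 0.04 0.04] 0.003 tilt [ 0.004 -0.006 -1.   ]
```

>>> play_rows(increments=[[[0.1, 0, 0.05, 0], [0.1, 0, 0.08, 0]]])

```text
t: 37.5
tool_pos: [0.5201, -0.0174, 0.0426]
orientation: [3.133, -0.124, 0.006]
force: [-2.4, 0.2, 5.5]
opening: 0.0199
```

>>> play_rows(increments=[[[0, 0, 0, 0], [0, 0, 0, 0], [0, 0, 0, 0]]], jaw=3.2)

```text
t: 37.8
tool_pos: [0.5201, -0.0175, 0.0426]
orientation: [3.133, -0.124, 0.007]
force: [-0.2, -0.5, -0.5]
opening: 0.0318
```

>>> play_rows(increments=[[[0, 0, -1, 0], [0, 0, -3, 0], [0, 0, -6, 0], [0, 0, -7, 0], [0, 0, -7, 0]]])

```text
t: 38.3
tool_pos: [0.5217, -0.0173, 0.115]
orientation: [3.133, -0.124, 0.014]
force: [0.0, -0.1, -0.1]
opening: 0.0317
```

```bash
python3 go.py .393 .349 .10 -.136;python3 snap.py s14 side 240 130 390 250 5
python3 - <<'E'
from m import *
p=cv2.imread("pics/side_s14_full.png")
for r in sticks("side",p,.02):print(*r)
E
```

```text
t 38.3 pos [ 0.5217 -0.0173  0.115 ] yaw -0.079 q6 -0.05 open 31.7 F [ 0.  -0.1 -0.1]
INC [-15.74 -35.5    1.14] 0.057 tilt [ 0.009 -0.007 -1.   ]
[390.2 338.9] [390.5 337.7] [124.3  23.1] 81.4 [277.  186.5]
[552.1  -9.1] [550.7  -1.6] [132.4 110. ] 86.2 [335.5 217. ]
```

View pics/s14_side.png

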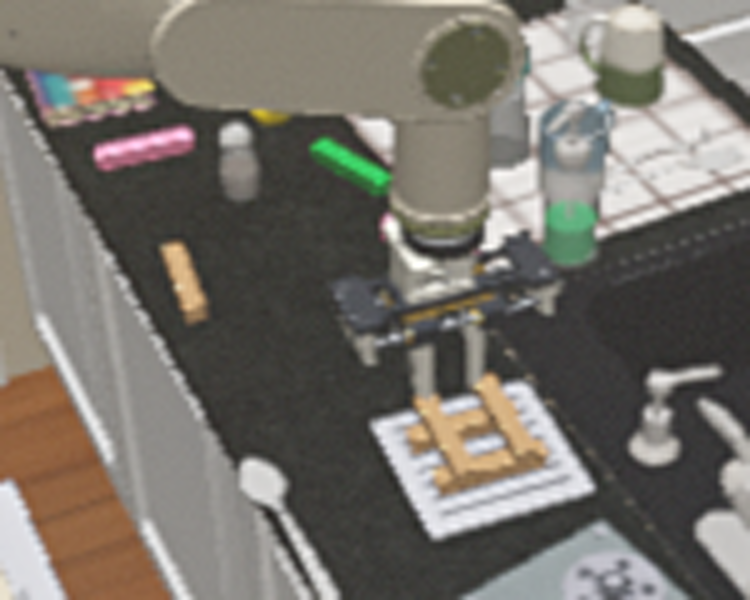

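>>> play_rows(increments=[[[-2, -4.5, 0, 0.057], [-4, -9, 0, 0.057], [-6, -13.5, 0, 0.057], [-8, -18, 0, 0.057], [-10, -22.5, 0, 0.057]]], jaw=4.5)

```text
t: 38.85
tool_pos: [0.4367, 0.2162, 0.1095]
orientation: [3.127, -0.214, 0.007]
force: [1.1, -0.7, -0.5]
opening: 0.045
```

```bash
python3 go.py .393 .3485 .05 -.136
```

```text
t 38.85 pos [0.4367 0.2162 0.1095] yaw -0.137 q6 0.5 open 45.0 F [ 1.1 -0.7 -0.5]
INC [ -6.16 -12.55   5.83] -0.001 tilt [ 0.004 -0.007 -1.   ]
```

>>> play_rows(increments=[[[-2.1, -4.2, 0, 0], [-4.2, -8.4, 0, 0], [-6.1, -12.5, 2, 0], [-6.1, -12.5, 5, 0], [-6.1, -12.5, 5.8, 0]]])

```text
t: 39.35
tool_pos: [0.3897, 0.3468, 0.0453]
orientation: [3.123, -0.209, -0.002]
force: [-0.1, -0.5, -0.1]
opening: 0.0448
```

```bash
python3 go.py .393 .348 .013 -.136; python3 snap.py s15 side 240 130 390 250 5
```

```text
t 39.35 pos [0.3897 0.3468 0.0453] yaw -0.134 q6 0.77 open 44.8 F [-0.1 -0.5 -0.1]
INC [ 0.31 -0.2   3.23] 0.002 tilt [-0.002 -0.012 -1.   ]
```

View pics/s15_side.png

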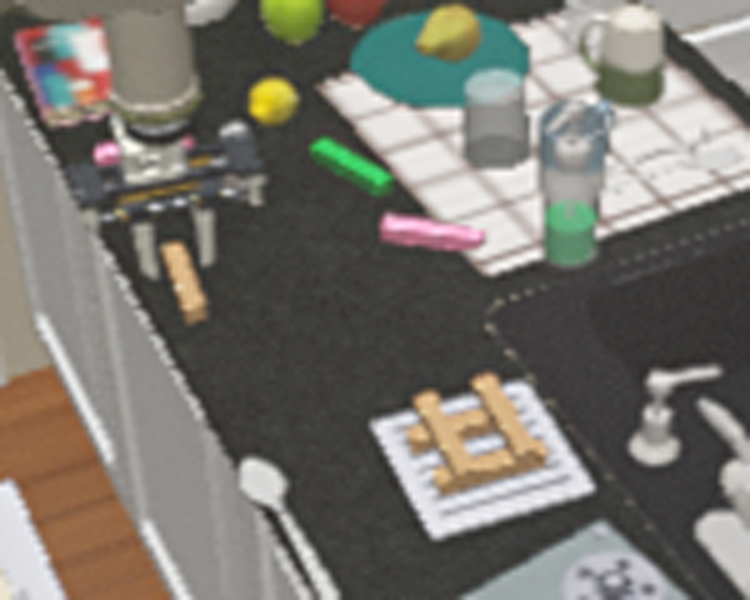

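>>> play_rows(increments=[[[0.2, -0.1, 1.1, 0], [0.3, -0.1, 2.2, 0], [0.3, -0.1, 3.2, 0], [0.3, -0.1, 3.25, 0]]])

```text
t: 39.8
tool_pos: [0.3934, 0.3453, 0.012]
orientation: [3.121, -0.214, -0.003]
force: [-0.4, 0.7, -0.1]
opening: 0.0447
```

>>> play_rows(increments=[[[0, 0, 0, 0], [0, 0, 0, 0], [0, 0, 0, 0], [0, 0, 0, 0], [0, 0, 0, 0]]], jaw=0)

```text
t: 40.3
tool_pos: [0.3936, 0.3455, 0.0124]
orientation: [3.122, -0.213, -0.003]
force: [0.1, -0.4, 4.0]
opening: 0.0199
```

>>> play_rows(increments=[[[0, 0, 0, 0], [0, 0, -1, 0], [0, 0, -4, 0], [0, 0, -7, 0], [0, 0, -10, 0]]])

```text
t: 40.8
tool_pos: [0.3937, 0.3467, 0.114]
orientation: [3.122, -0.213, -0.003]
force: [0.6, 0.6, -0.4]
opening: 0.0197
```

```bash
python3 go.py .5535 .0114 .12 1.489
```

```text
t 40.8 pos [0.3937 0.3467 0.114 ] yaw -0.136 q6 0.77 open 19.7 F [ 0.6  0.6 -0.4]
INC [20.4  31.05 -0.22] -1.625 tilt [-0.003 -0.013 -1.   ]
```

>>> play_rows(increments=[[[2.5, 3.8, -0.5, -0.14], [5, 7.6, -1, -0.28], [7.5, 11.4, -1, -0.42], [10, 15.2, -1, -0.56], [12.5, 19, -1, -0.7]]])

```text
t: 41.3
tool_pos: [0.4896, 0.1465, 0.1273]
orientation: [3.016, 0.837, -0.007]
force: [1.5, 1.0, -0.0]
opening: 0.0197
```

>>> play_rows(increments=[[[0, 0, 0, -0.14], [0, 0, 0, -0.28], [0, 0, 0, -0.42], [0, 0, 0, -0.56], [0, 0, 0, -0.7]]])

```text
t: 41.8
tool_pos: [0.4896, 0.1465, 0.128]
orientation: [2.543, 1.829, -0.012]
force: [0.5, 0.9, -0.2]
opening: 0.0198
```

```bash
python3 go.py .5555 .0114 .11 1.489
```

```text
t 41.8 pos [0.4896 0.1465 0.128 ] yaw 1.247 q6 -1.05 open 19.8 F [ 0.5  0.9 -0.2]
INC [-10.69  10.54   1.96] -0.242 tilt [-0.001 -0.012 -1.   ]
```

>>> play_rows(increments=[[[-3.6, 3.5, 0, -0.12], [-7.2, 7, 0.5, -0.242], [-10.7, 10.5, 1, -0.242], [-10.7, 10.5, 2, -0.242], [-10.7, 10.5, 2, -0.242]]])

```text
t: 42.3
tool_pos: [0.5544, 0.0103, 0.1086]
orientation: [2.309, 2.121, -0.016]
force: [-1.2, 0.9, 0.4]
opening: 0.0197
```

```bash
python3 go.py .5555 .0114 .0630 1.489;python3 snap.py s16 side 290 180 390 260 7
```

```text
t 42.3 pos [0.5544 0.0103 0.1086] yaw 1.486 q6 -1.55 open 19.7 F [-1.2  0.9  0.4]
INC [0.17 0.12 4.56] -0.003 tilt [-0.003 -0.012 -1.   ]
```

View pics/s16_side.png

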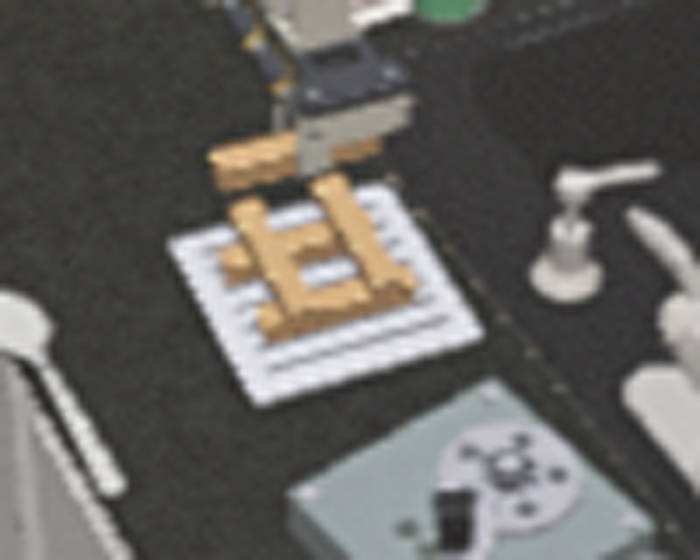

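>>> play_rows(increments=[[[0.1, 0.1, 1.5, 0], [0.15, 0.1, 3, 0], [0.15, 0.1, 4, 0], [0.15, 0.1, 4.5, 0], [0.15, 0.1, 4.6, 0]]])

```text
t: 42.85
tool_pos: [0.5546, 0.0129, 0.0623]
orientation: [2.307, 2.125, -0.017]
force: [-0.4, -0.6, 0.4]
opening: 0.0195
```

>>> play_rows(increments=[[[0, 0, 0, 0]]])

```text
t: 42.95
tool_pos: [0.5547, 0.0131, 0.0621]
orientation: [2.307, 2.125, -0.017]
force: [0.2, -1.6, 1.7]
opening: 0.0204
```

```bash
python3 go.py .5555 .0114 .0630 1.489
```

```text
t 42.95 pos [0.5547 0.0131 0.0621] yaw 1.489 q6 -1.55 open 20.4 F [ 0.2 -1.6  1.7]
INC [-0.17  0.1  -0.09] -0.0 tilt [-0.004 -0.011 -1.   ]
```

>>> play_rows(increments=[[[0, 0, 0, 0], [0, 0, 0, 0], [0, 0, 0, 0]]], jaw=3.2)

```text
t: 43.25
tool_pos: [0.5548, 0.0131, 0.0623]
orientation: [2.306, 2.125, -0.017]
force: [-0.2, -0.4, -0.2]
opening: 0.0319
```

>>> play_rows(increments=[[[0, 0, -1, 0], [0, 0, -3, 0], [0, 0, -6, 0], [0, 0, -10, 0], [0, 0, -14, 0]]])

```text
t: 43.75
tool_pos: [0.5549, 0.0147, 0.2042]
orientation: [2.307, 2.125, -0.017]
force: [0.6, -1.2, 0.5]
opening: 0.0317
```

```bash
python3 go.py .45 .25 .20 1.489
```

```text
t 43.75 pos [0.5549 0.0147 0.2042] yaw 1.489 q6 -1.55 open 31.7 F [ 0.6 -1.2  0.5]
INC [ 22.6  -12.38   0.2 ] -0.0 tilt [-0.004 -0.011 -1.   ]
```

>>> play_rows(increments=[[[4.5, -2.5, 0, 0], [9, -5, 0, 0], [13.5, -7.5, 0, 0], [18, -10, 0, 0], [22.6, -12.4, 0, 0]]])

```text
t: 44.25
tool_pos: [0.4521, 0.2443, 0.2033]
orientation: [2.307, 2.124, -0.015]
force: [0.7, 1.2, -0.2]
opening: 0.0319
```

>>> play_rows(increments=[[[3.5, -2.5, 0, 0], [7, -5, 0, 0], [10.5, -7.5, 0, 0], [14, -10, 0, 0], [14, -10, 0, 0]]])

```text
t: 44.75
tool_pos: [0.3611, 0.3958, 0.2029]
orientation: [2.303, 2.131, -0.013]
force: [0.8, -0.5, 0.0]
opening: 0.032
```

```bash
python3 snap.py f1 top 290 160 480 250 4.2;python3 snap.py f1 side 280 170 430 290 5;python3 - <<'E'
from h import *
for n in("top","side"):
    C=cloud(n,np.load(f"pics/{n}_f1.npy"))
    P=C.reshape(-1,3);m=(abs(P[:,0]-.55)<.08)&(abs(P[:,1]+.02)<.09)
    print(n,np.histogram(P[m,2],bins=[-.005,.005,.015,.025,.035,.045,.055,.065,.075])[0])
    for u,v in [(430,190),(467,222),(486,180)] if n=="top" else []: print(u,v,C[v,u].round(3))
E
```

```text
top [219 916 136  81  36 227  24 131]
430 190 [ 0.554 -0.386  0.114]
467 222 [ 0.439 -0.53   0.072]
486 180 [ 0.595 -0.608  0.094]
side [128 424  67  85  47 117  43  70]
```

View pics/f1_top.png

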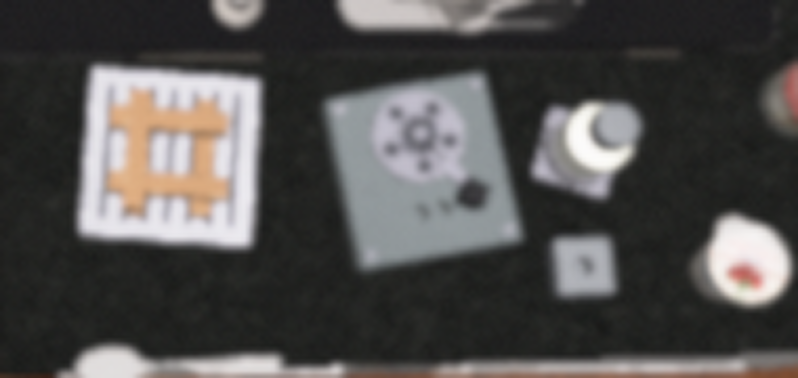

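View pics/f1_side.png

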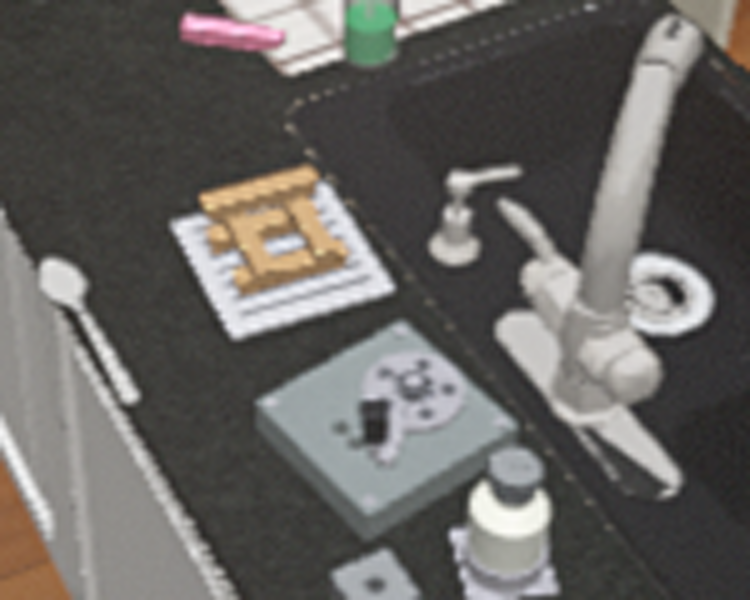

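```bash
cat > chk.py <<'E'
from h import *
import sys
tag=sys.argv[1]
T={"top":(.5534,-.0199,-.0825),"side":(.5512,-.0237,-.0815)}
for n in T:
    img=cv2.imread(f"pics/{n}_{tag}_full.png");x,y,t=T[n];c,s=np.cos(t),np.sin(t)
    big=cv2.resize(img,None,fx=8,fy=8,interpolation=cv2.INTER_CUBIC)
    for lx,ly,z,a,b,col in((0,.031,.07,.055,.01,(255,0,0)),(0,-.031,.03,.055,.01,(0,0,255)),(.031,0,.05,.01,.055,(0,160,0)),(-.031,0,.05,.01,.055,(0,160,0))):
        q=np.array([[lx+i*a,ly+j*b] for i,j in((1,1),(1,-1),(-1,-1),(-1,1))])
        P=np.c_[x+c*q[:,0]-s*q[:,1],y+s*q[:,0]+c*q[:,1],np.full(4,z)]
        uv=proj(n,P)*8+3.5
        cv2.polylines(big,[uv.round().astype(int)],True,col,1)
    u0=proj(n,[[x,y,.03]])[0]*8
    cv2.imwrite(f"pics/chk_{tag}_{n}.png",big[int(u0[1])-220:int(u0[1])+220,int(u0[0])-260:int(u0[0])+260])
E
python3 chk.py f1
```

```text
(no output)
```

View pics/chk_f1_top.png

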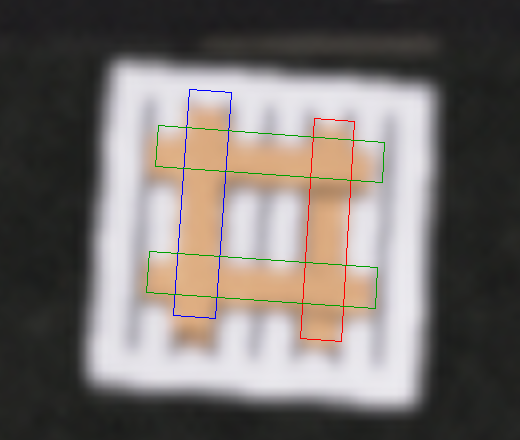

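View pics/chk_f1_side.png

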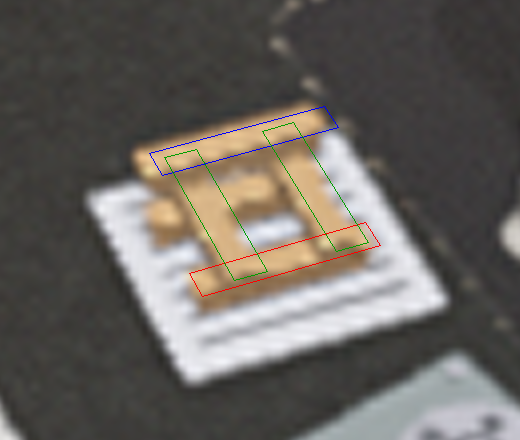

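```bash
cat > ms.py <<'E'
from fit import *
import sys
tag=sys.argv[1]
T={"top":(.5534,-.0199,-.0825),"side":(.5512,-.0237,-.0815)}
for n in T:
    img=cv2.imread(f"pics/{n}_{tag}_full.png").astype(float)
    w=np.clip((img[...,2]-img[...,0])*2.2,0,255).astype(np.uint8);w=cv2.merge([w,w,w])
    x,y,t=T[n];c,s=np.cos(t),np.sin(t)
    for nm,lx,ly,z,dims in(("3a",0,.031,.07,(.11,.02)),("1a",0,.031,.03,(.11,.02)),("1b",0,-.031,.03,(.11,.02)),("2a",.031,0,.05,(.02,.11)),("2b",-.031,0,.05,(.02,.11))):
        X=(x+c*lx-s*ly,y+s*lx+c*ly)
        r,q=fit(n,w,"rect",dims,z,X,.015,t,.1)
        d=r[:2]-X;print(n,nm,"dx,dy tray mm",np.round([(c*d[0]+s*d[1])*1e3,(-s*d[0]+c*d[1])*1e3],1),"dth",round(r[2]-t,3),"q",round(q,2))
E
python3 ms.py f1
```

```text
top 3a dx,dy tray mm [-9.9  0.1] dth -0.013 q 0.9
top 1a dx,dy tray mm [-2.7 -0.1] dth -0.017 q 0.9
top 1b dx,dy tray mm [-4.1 -0.8] dth -0.008 q 0.91
top 2a dx,dy tray mm [-3.8  6.7] dth 0.048 q 0.93
top 2b dx,dy tray mm [-4.   1.3] dth 0.03 q 0.91
side 3a dx,dy tray mm [-7.6  2.5] dth -0.008 q 0.91
side 1a dx,dy tray mm [-7.4 -0.6] dth 0.022 q 0.76
side 1b dx,dy tray mm [-8.3  1.6] dth 0.205 q 0.8
side 2a dx,dy tray mm [-3.8  7.4] dth -0.061 q 0.72
side 2b dx,dy tray mm [-2.6  5.6] dth -0.013 q 0.62
```

Run:
```python
from h import *
for n in("top","side"):
    C=cloud(n,np.load(f"pics/{n}_f1.npy")).reshape(-1,3)
    m=(abs(C[:,0]-.505)<.02)&(abs(C[:,1]+.29)<.02)&(C[:,2]>.06);print(n,C[m].round(3)[np.argsort(-C[m][:,2])][:12])
from fit import *
for n in("top","side"):
    img=cv2.imread(f"pics/{n}_f1_full.png")
    for z in(.122,):
        for s in(1,-1):
            r,q=fit(n,img,"c",.019,z,(.552,-.400),.012,sign=s);print(n,s,r.round(4),round(q,2))
    o=ortho(n,img,.122,.50,.60,-.45,-.35,5000);cv2.imwrite(f"pics/cap_{n}.png",o)
```

```text
top [[ 0.505 -0.286  0.101]
 [ 0.497 -0.289  0.099]
 [ 0.505 -0.29   0.098]
 [ 0.498 -0.283  0.096]
 [ 0.498 -0.279  0.096]
 [ 0.502 -0.291  0.095]
 [ 0.502 -0.294  0.095]
 [ 0.513 -0.284  0.094]
 [ 0.506 -0.295  0.094]
 [ 0.495 -0.287  0.094]
 [ 0.506 -0.284  0.094]
 [ 0.502 -0.283  0.094]]
side [[ 0.493 -0.296  0.098]
 [ 0.498 -0.295  0.095]
 [ 0.498 -0.288  0.094]
 [ 0.491 -0.285  0.094]
 [ 0.495 -0.286  0.093]
 [ 0.505 -0.291  0.093]
 [ 0.501 -0.283  0.092]
 [ 0.497 -0.281  0.092]
 [ 0.505 -0.284  0.092]
 [ 0.486 -0.293  0.092]
 [ 0.502 -0.289  0.092]
 [ 0.501 -0.3    0.092]]
top 1 [ 0.5584 -0.4128  0.0665] 0.68
top -1 [ 0.5467 -0.3956  0.5453] 0.46
side 1 [ 0.5533 -0.4095  0.046 ] 0.96
side -1 [ 0.5186 -0.3979  0.0559] 0.47
```

View pics/cap_top.png

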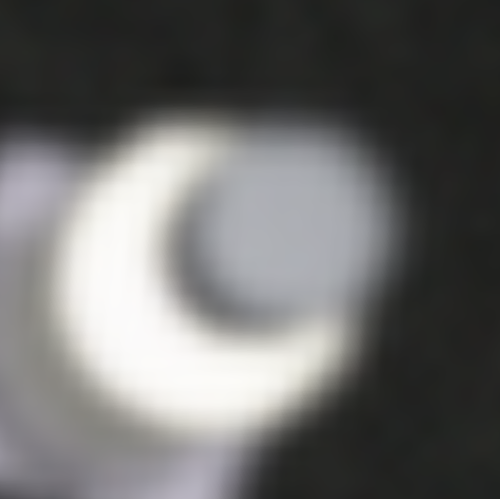

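View pics/cap_side.png

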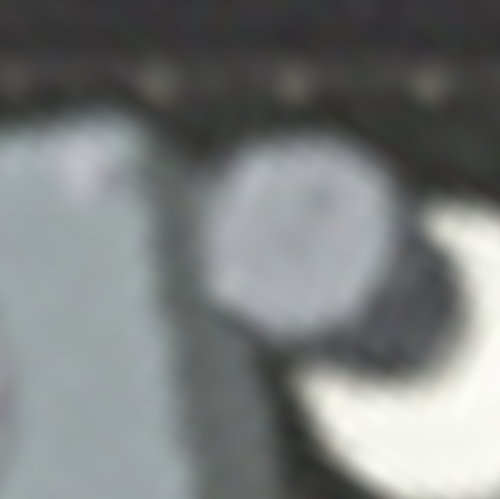

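```bash
python3 - <<'E'
from h import *
for n in("top","side"):
    C=cloud(n,np.load(f"pics/{n}0.npy" if 0 else f"pics/{n}_f1.npy")).reshape(-1,3)
    r=np.hypot(C[:,0]-.5545,C[:,1]+.408)
    for a,b in((.025,.13),(.13,.17),(.17,.25),(.25,.45)):
        m=(C[:,2]>a)&(C[:,2]<b)&(r>.04)&(r<.25);i=np.argsort(r[m])[:3];print(n,a,b,m.sum(),r[m][i].round(3),C[m][i].round(3).tolist())
E
python3 go.py .5545 -.408 .22 -.3
```

```text
top 0.025 0.13 2849 [0.082 0.084 0.084] [[0.54, -0.327, 0.033], [0.536, -0.326, 0.036], [0.552, -0.324, 0.033]]
top 0.13 0.17 98 [0.159 0.16  0.161] [[0.68, -0.311, 0.132], [0.688, -0.319, 0.132], [0.683, -0.31, 0.136]]
top 0.17 0.25 172 [0.165 0.165 0.167] [[0.685, -0.308, 0.174], [0.688, -0.311, 0.177], [0.687, -0.307, 0.192]]
top 0.25 0.45 167 [0.193 0.196 0.198] [[0.709, -0.292, 0.252], [0.713, -0.293, 0.251], [0.713, -0.289, 0.252]]
side 0.025 0.13 2467 [0.078 0.079 0.079] [[0.542, -0.331, 0.028], [0.552, -0.329, 0.034], [0.532, -0.332, 0.029]]
side 0.13 0.17 119 [0.155 0.155 0.156] [[0.682, -0.319, 0.135], [0.679, -0.315, 0.143], [0.682, -0.318, 0.139]]
side 0.17 0.25 205 [0.159 0.16  0.161] [[0.681, -0.312, 0.174], [0.688, -0.318, 0.199], [0.684, -0.312, 0.189]]
side 0.25 0.45 128 [0.191 0.192 0.192] [[0.711, -0.3, 0.253], [0.702, -0.286, 0.251], [0.71, -0.295, 0.25]]
t 44.85 pos [0.3635 0.3926 0.2026] yaw 1.491 q6 -0.76 open 32.1 F [ 0.4 -1.  -0.4]
INC [-78.3   25.44  -0.93] 1.791 tilt [-0.002 -0.011 -1.   ]
```

>>> play_rows(increments=[[[-4.7, 1.5, -0.9, 0.14], [-9.4, 3, -1.5, 0.28], [-14.1, 4.6, -2, 0.42], [-18.8, 6.1, -2, 0.56], [-23.5, 7.6, -2, 0.7]]], jaw=5.5, squeeze=8)

```text
t: 45.35
tool_pos: [0.421, 0.1493, 0.226]
orientation: [2.895, 1.196, -0.007]
force: [0.4, 0.0, 0.3]
opening: 0.0552
```

```bash
python3 go.py .5545 -.408 .22 -.3
```

```text
t 45.35 pos [0.421  0.1493 0.226 ] yaw 0.783 q6 -0.55 open 55.2 F [0.4 0.  0.3]
INC [-29.86  48.9    1.19] 1.083 tilt [-0.001 -0.011 -1.   ]
```

>>> play_rows(increments=[[[-2.5, 4.1, 0, 0.14], [-5, 8.2, 0, 0.28], [-7.5, 12.3, 0, 0.42], [-10, 16.4, 0, 0.56], [-12.5, 20.5, 0, 0.7]]])

```text
t: 45.85
tool_pos: [0.4767, -0.0879, 0.2292]
orientation: [3.128, 0.118, -0.0]
force: [1.2, 0.9, 0.3]
opening: 0.0554
```

```bash
python3 go.py .5545 -.408 .22 -.3
```

```text
t 45.85 pos [ 0.4767 -0.0879  0.2292] yaw 0.075 q6 -0.35 open 55.4 F [1.2 0.9 0.3]
INC [ 5.35 32.49  1.29] 0.375 tilt [ 0.    -0.011 -1.   ]
```

>>> play_rows(increments=[[[0.8, 4.7, 0, 0.13], [1.6, 9.4, 0, 0.26], [2.4, 14.1, 0, 0.375], [3.2, 18.8, 0, 0.375], [3.9, 23.5, 0, 0.375]]])

```text
t: 46.35
tool_pos: [0.5321, -0.3231, 0.2323]
orientation: [3.094, -0.472, 0.004]
force: [1.2, -0.0, 1.0]
opening: 0.0547
```

```bash
python3 go.py .5545 -.408 .18 -.3
```

```text
t 46.35 pos [ 0.5321 -0.3231  0.2323] yaw -0.303 q6 -0.32 open 54.7 F [ 1.2 -0.   1. ]
INC [4.64 7.38 5.34] -0.003 tilt [ 0.001 -0.012 -1.   ]
```

>>> play_rows(increments=[[[2.3, 3.7, 0, 0], [4.6, 7.4, 0, 0], [4.6, 7.4, 2, 0], [4.6, 7.4, 4.5, 0], [4.6, 7.4, 5.3, 0]]])

```text
t: 46.85
tool_pos: [0.5512, -0.4091, 0.177]
orientation: [3.096, -0.476, -0.003]
force: [-0.7, 0.8, -0.0]
opening: 0.0547
```

>>> play_rows(increments=[[[0, 0, 0.8, 0], [0, 0, 1.4, 0], [0, 0, 1.6, 0]]])

```text
t: 47.15
tool_pos: [0.5509, -0.4094, 0.1612]
orientation: [3.095, -0.476, -0.003]
force: [0.4, -0.2, -0.0]
opening: 0.0548
```

```bash
python3 go.py .5545 -.408 .117 -.3;python3 snap.py k1 side 310 180 430 300 5
```

```text
t 47.15 pos [ 0.5509 -0.4094  0.1612] yaw -0.305 q6 -0.4 open 54.8 F [ 0.4 -0.2 -0. ]
INC [ 0.3  -0.28  4.41] -0.005 tilt [-0.003 -0.009 -1.   ]
```

View pics/k1_side.png

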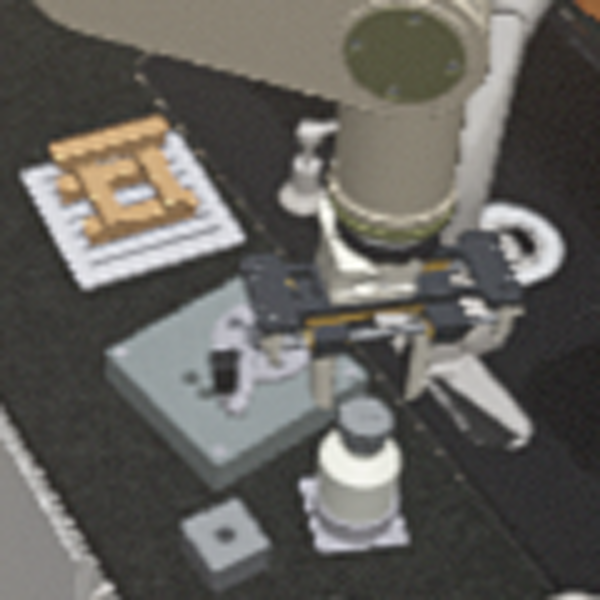

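>>> play_rows(increments=[[[0.2, -0.1, 0.5, 0], [0.3, -0.2, 1.5, 0], [0.3, -0.2, 3, 0], [0.3, -0.2, 4.2, 0], [0.3, -0.2, 4.4, 0]]])

```text
t: 47.7
tool_pos: [0.553, -0.4074, 0.1136]
orientation: [3.098, -0.476, -0.009]
force: [1.0, 0.1, -0.7]
opening: 0.0548
```

>>> play_rows(increments=[[[0, 0, 0, 0], [0, 0, 0, 0], [0, 0, 0, 0], [0, 0, 0, 0], [0, 0, 0, 0]]], jaw=0)

```text
t: 48.2
tool_pos: [0.5547, -0.4078, 0.1139]
orientation: [3.097, -0.476, -0.004]
force: [8.2, -3.0, -7.2]
opening: 0.0374
```

```bash
python3 go.py .5545 -.408 .117 -.3;python3 snap.py k2 side 310 180 430 300 5
```

```text
t 48.2 pos [ 0.5547 -0.4078  0.1139] yaw -0.305 q6 -0.4 open 37.4 F [ 8.2 -3.  -7.2]
INC [-0.01  0.02 -0.31] -0.005 tilt [-0.004 -0.008 -1.   ]
```

View pics/k2_side.png

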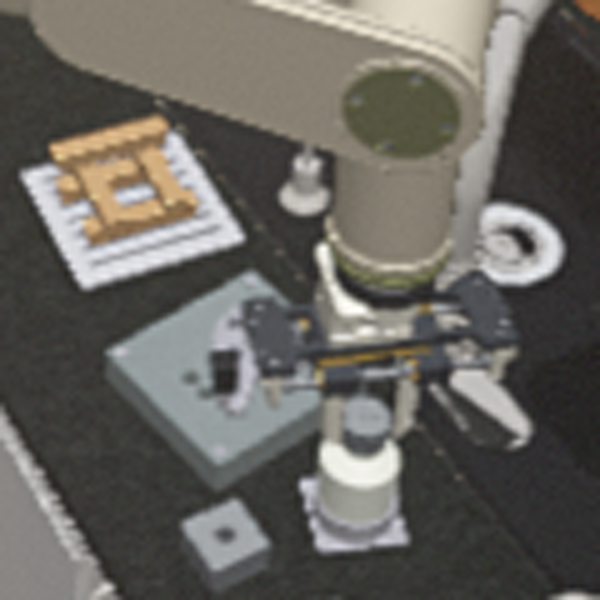

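>>> play_rows(increments=[[[0.1, 0, 0, 0], [0.1, 0, 0, 0]]])

```text
t: 48.45
tool_pos: [0.5551, -0.4079, 0.114]
orientation: [3.097, -0.476, -0.006]
force: [-3.3, 1.7, -0.5]
opening: 0.0376
```

>>> play_rows(increments=[[[0, 0, 0, 0], [0, 0, 0.2, 0], [0, 0, 0.4, 0], [0, 0, 0.6, 0], [0, 0, 0.7, 0]]], squeeze=45)

```text
t: 48.95
tool_pos: [0.5551, -0.408, 0.1082]
orientation: [3.097, -0.476, -0.005]
force: [-4.8, 3.7, 8.1]
opening: 0.037
```

```bash
python3 go.py .5545 -.408 .117 -.3;python3 snap.py k3 side 310 180 430 300 5
```

```text
t 48.95 pos [ 0.5551 -0.408   0.1082] yaw -0.305 q6 -0.4 open 37.0 F [-4.8  3.7  8.1]
INC [-0.06  0.02 -0.88] -0.005 tilt [-0.005 -0.007 -1.   ]
```

View pics/k3_side.png

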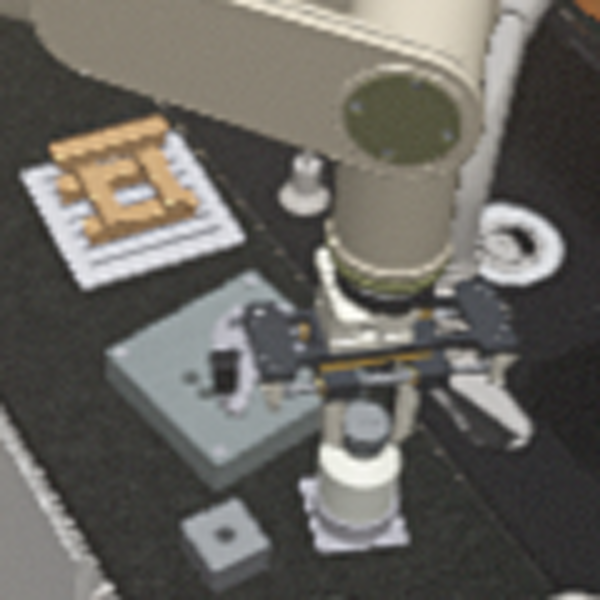

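>>> play_rows(increments=[[[0, 0, 0.15, 0], [0, 0, 0.15, 0]]])

```text
t: 49.2
tool_pos: [0.555, -0.408, 0.108]
orientation: [3.097, -0.476, -0.005]
force: [-6.7, 3.9, 7.5]
opening: 0.037
```

>>> play_rows(increments=[[[0, 0, 0.3, 0], [0, 0, 0.3, 0], [0, 0, 0.3, 0]]])

```text
t: 49.5
tool_pos: [0.5551, -0.4081, 0.1078]
orientation: [3.097, -0.476, -0.004]
force: [-9.1, 6.6, 15.9]
opening: 0.0373
```

>>> play_rows(increments=[[[0, 0, 0.15, -0.12], [0, 0, 0.15, -0.24], [0, 0, 0.15, -0.36], [0, 0, 0.15, -0.48], [0, 0, 0.15, -0.6]]])

```text
t: 50.0
tool_pos: [0.5553, -0.408, 0.1079]
orientation: [3.099, 0.469, -0.007]
force: [-6.2, 4.6, 8.6]
opening: 0.0371
```

```bash
python3 go.py .5545 -.408 .117 .82;python3 -c "
from plant import *;print(read_state()['wrist_torque'])"
```

```text
t 50.0 pos [ 0.5553 -0.408   0.1079] yaw 0.3 q6 -1.0 open 37.1 F [-6.2  4.6  8.6]
INC [-0.08 -0.02 -0.91] -0.52 tilt [-0.003 -0.008 -1.   ]
[ 0.89894582  1.01783903 -0.0411284 ]
```

>>> play_rows(increments=[[[0, 0, 0.2, -0.12], [0, 0, 0.2, -0.24], [0, 0, 0.2, -0.36], [0, 0, 0.2, -0.48], [0, 0, 0.2, -0.56]]])

```text
t: 50.5
tool_pos: [0.5555, -0.4079, 0.1079]
orientation: [2.846, 1.314, -0.01]
force: [-7.4, 7.0, 10.2]
opening: 0.0375
```

```bash
python3 go.py .5545 -.408 .117 .82;python3 -c "
from plant import *;print(read_state()['wrist_torque'])";python3 snap.py k4 side 310 180 430 300 5
```

```text
t 50.5 pos [ 0.5555 -0.4079  0.1079] yaw 0.865 q6 -1.57 open 37.5 F [-7.4  7.  10.2]
INC [-0.08 -0.07 -0.91] 0.045 tilt [-0.003 -0.009 -1.   ]
[ 1.14531699  1.1418684  -0.08325983]
```

View pics/k4_side.png

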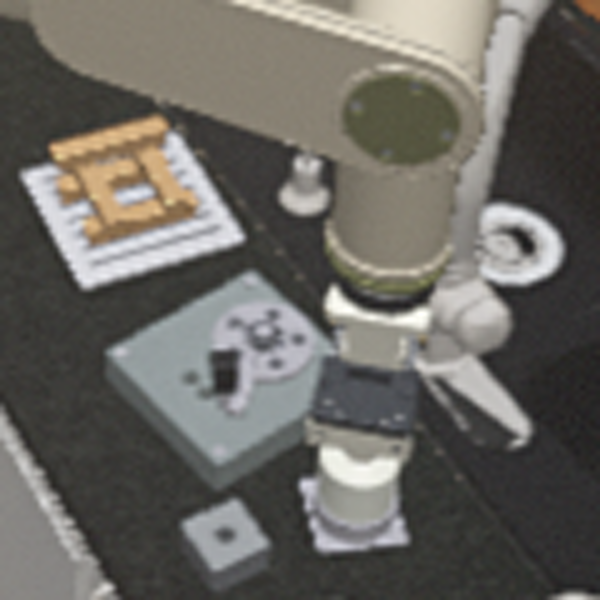

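>>> play_rows(increments=[[[0, 0, 0.15, -0.1], [0, 0, 0.15, -0.15], [0, 0, 0.15, -0.15]]])

```text
t: 50.85
tool_pos: [0.5562, -0.4082, 0.1083]
orientation: [2.735, 1.53, -0.008]
force: [-3.0, 4.4, 8.0]
opening: 0.0369
```

```bash
python3 go.py .5545 -.408 .117 .82;python3 -c "
from plant import *;print(read_state()['wrist_torque'])"
```

```text
t 50.85 pos [ 0.5562 -0.4082  0.1083] yaw 1.02 q6 -1.72 open 36.9 F [-3.   4.4  8. ]
INC [-0.08 -0.15 -0.87] 0.2 tilt [-0.001 -0.009 -1.   ]
[ 0.88579547  0.59245671 -0.84899176]
```

>>> play_rows(increments=[[[0, 0, 0, 0], [0, 0, 0, 0], [0, 0, 0, 0], [0, 0, 0, 0], [0, 0, 0, 0]]], jaw=5.5)

```text
t: 51.35
tool_pos: [0.5561, -0.4082, 0.108]
orientation: [2.735, 1.53, -0.008]
force: [-0.0, 0.1, 0.0]
opening: 0.0552
```

>>> play_rows(increments=[[[0, 0, -1, 0], [0, 0, -2.5, 0], [0, 0, -5, 0], [0, 0, -8, 0], [0, 0, -12, 0]]])

```text
t: 51.85
tool_pos: [0.5557, -0.4065, 0.2289]
orientation: [2.737, 1.531, -0.009]
force: [0.0, -0.0, -0.1]
opening: 0.0549
```

```bash
python3 go.py .42 -.15 .25 1.02
```

```text
t 51.85 pos [ 0.5557 -0.4065  0.2289] yaw 1.02 q6 -1.72 open 54.9 F [ 0.  -0.  -0.1]
INC [ 14.74 -24.98  -2.28] 0.0 tilt [-0.002 -0.008 -1.   ]
```

Now swing clear towards the left front to see everything.

>>> play_rows(increments=[[[2.3, -3.9, -0.5, 0], [4.6, -7.8, -1, 0], [6.9, -11.7, -1.5, 0], [9.2, -15.6, -2, 0], [11.5, -19.5, -2, 0]]])

```text
t: 52.35
tool_pos: [0.4494, -0.2053, 0.2501]
orientation: [2.734, 1.529, -0.006]
force: [0.3, 0.1, 1.3]
opening: 0.055
```

>>> play_rows(increments=[[[4.7, -1.6, 0, 0], [9.4, -3.2, 0, 0], [14.1, -4.8, 0, 0], [18.8, -6.4, 0, 0], [23.5, -8, 0, 0]]])

```text
t: 52.85
tool_pos: [0.5048, 0.0388, 0.2501]
orientation: [2.732, 1.528, -0.002]
force: [1.2, -0.9, 0.2]
opening: 0.0547
```

```bash
python3 go.py .36 .39 .25 1.02
```

```text
t 52.85 pos [0.5048 0.0388 0.2501] yaw 1.02 q6 -1.04 open 54.7 F [ 1.2 -0.9  0.2]
INC [ 22.34 -30.72  -0.41] -0.0 tilt [ 0.004 -0.01  -1.   ]
```

>>> play_rows(increments=[[[3, -4, 0, 0], [6, -8, 0, 0], [9, -12, 0, 0], [12, -16, 0, 0], [15, -20, 0, 0]]])

```text
t: 53.35
tool_pos: [0.4129, 0.2717, 0.2495]
orientation: [2.732, 1.528, 0.003]
force: [0.4, 0.9, -0.9]
opening: 0.0552
```

>>> play_rows(increments=[[[3, -4, 0, 0], [6, -8, 0, 0], [7.3, -10, 0, 0], [7.3, -10, 0, 0]]])

```text
t: 53.75
tool_pos: [0.3643, 0.3893, 0.2498]
orientation: [2.73, 1.534, 0.006]
force: [-0.3, 0.6, 0.5]
opening: 0.055
```

```bash
python3 snap.py z1 top 290 160 480 250 4.2;python3 snap.py z1 side 280 170 430 290 5;python3 ms.py z1
python3 - <<'E'
from h import *
for t in("f1","z1"):
  for n in("top","side"):
    C=cloud(n,np.load(f"pics/{n}_{t}.npy")).reshape(-1,3);r=np.hypot(C[:,0]-.555,C[:,1]+.409)
    print(t,n,np.median(C[(r<.014)&(C[:,2]>.1),2]).round(4))
a=cv2.imread("pics/side_f1_full.png");b=cv2.imread("pics/side_z1_full.png")
c=np.hstack([i[250:290,360:400] for i in(a,b)]);cv2.imwrite("pics/capcmp.png",cv2.resize(c,None,fx=8,fy=8,interpolation=cv2.INTER_CUBIC))
E
```

```text
top 3a dx,dy tray mm [-9.9  0.3] dth -0.013 q 0.9
top 1a dx,dy tray mm [-2.6  0.1] dth -0.019 q 0.9
top 1b dx,dy tray mm [-4.1 -0.7] dth -0.009 q 0.91
top 2a dx,dy tray mm [-3.6  6.6] dth 0.043 q 0.93
top 2b dx,dy tray mm [-3.9  1.3] dth 0.025 q 0.9
side 3a dx,dy tray mm [-7.6  2.5] dth -0.007 q 0.92
side 1a dx,dy tray mm [-7.3 -0.7] dth 0.025 q 0.76
side 1b dx,dy tray mm [-4.2 -1.3] dth 0.101 q 0.79
side 2a dx,dy tray mm [-2.9  7.2] dth -0.077 q 0.72
side 2b dx,dy tray mm [-3.4  5.5] dth 0.012 q 0.61
f1 top 0.124
f1 side 0.1213
z1 top 0.1237
z1 side 0.1217
```

View pics/z1_top.png

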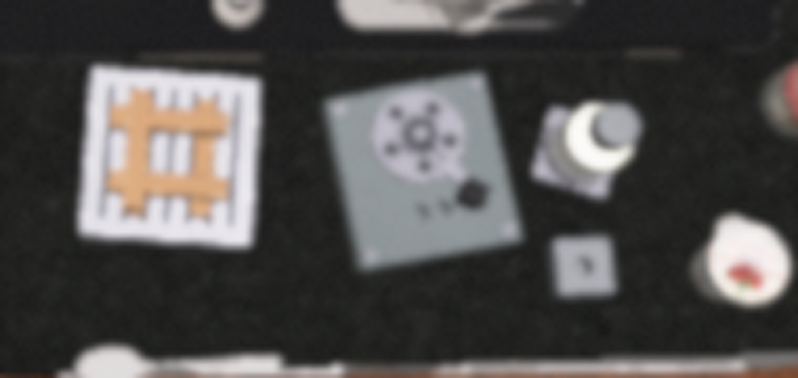

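View pics/z1_side.png

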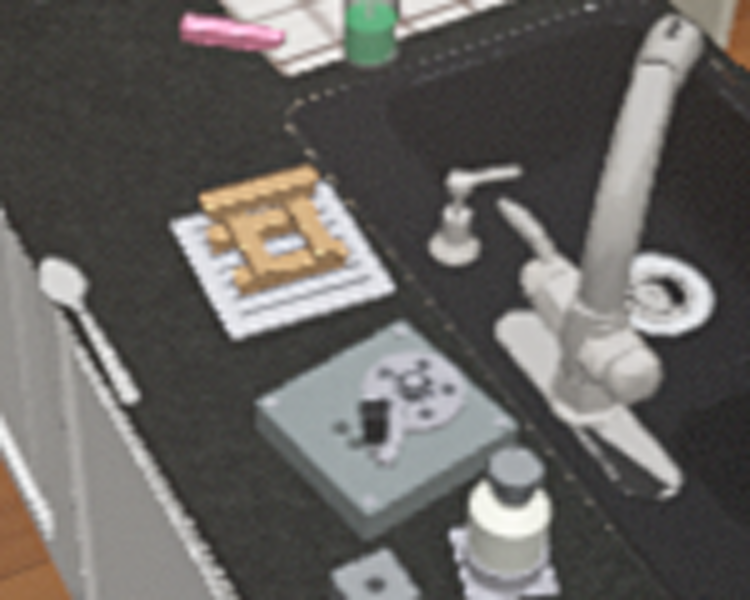

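View pics/capcmp.png

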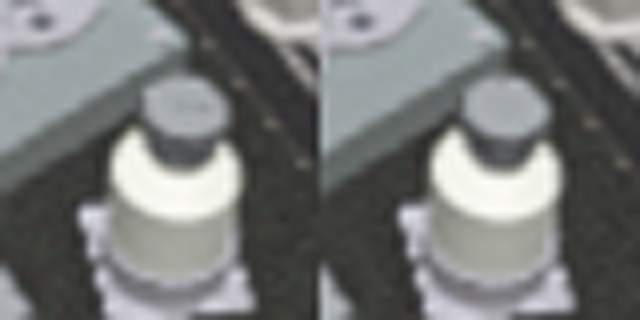

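```bash
python3 -c "
from plant import *;s=read_state();print(s['t'],s['force'],abs(s['dq']).max());print(close_job())"
```

```text
53.85 [ 0.15616202 -0.22052647  0.35113715] 0.03539201278184031
the job is handed in; nothing more can be done
None
```

I finished all three parts and handed the job in at about 54 s. The hand-in reports no verdict.

- **Pin:** I swung the take-up arm round with the pin and dropped the pin into the far hole until it bottomed. The tool height puts the tip about 26 mm deep, and both cameras put the pin's top at about 92 mm. After release the images show it standing upright with the wheel's arm leaning on it.
- **Sticks:** Five sticks were present. Two lie along the slots, two across them, and the odd one on top along the slots.
    - In the top view most centres measure about 3–8 mm from their places. The top stick measures about 8–10 mm off, towards the robot side.
    - The two cameras disagree by a few millimetres, and the fits on sticks partly hidden by others are poor. One angle fit of a partly hidden stick gave about 0.1–0.2 rad in the side view, against about 0.01 rad from above.
    - All positions stay inside the 15 mm tolerance.
- **Cap:** I pressed it down fully and turned it about 1.3 rad. The wrist torque then jumped to 0.85 N m, which I took as the stop. After letting go, its top is back at about 122 mm, so it has sprung up.

The robot stands clear of everything. I did not go near the pepper mill or the tub, and the last pictures show the tub in place; I took no position check of the mill at the end.

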